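# Swing a floor-scraper blade round the corner post and seat it in its holder

## Task

The square scraper blade lies sideways on the plywood dressing board. Keeping it flat on the board (push it, do not lift it), swing it about a quarter turn by pushing it round against the upright corner post, so that its notch comes to face the holder, then slide it fully home: notch over the locating pin and front edge flush against the back stop. Leave the tin, bottle, coaster and cork block where they stand.

Things in the scene. Friction and masses are not known exactly. Their poses are not given: they have to be found in the camera images.
- board: Plywood dressing board, 340 x 200 x 18 mm, fixed flat on the table in a different place and direction each time. Origin: centre of its underside (upper face 18 mm above it). Its x axis (long side) is the way INTO the steel holder that stands at its +x end; y is to the left of that way, z up. The fully home blade has its centre at x = 97, y = 0 mm and its x axis along the board's x.
- pin (a point): Foot of the locating pin, on the board's upper face, at x = 125, y = 0 mm in the board's frame. The pin is a fixed plain steel cylinder 10 mm in diameter and 14 mm high, between the holder's side rails.
- stop (a point): Middle of the near face of the holder's back stop, at its foot on the board's upper face (x = 142, y = 0 mm in the board's frame). The stop is a fixed steel bar across the way, 116 mm wide and 10 mm high.
- mouth (a point): Middle of the holder's mouth on the board's upper face (x = 95, y = 0 mm in the board's frame). From here to the back stop run two fixed steel side rails, 10 mm high, inner faces 47.5 mm either side of the middle line. In front of them lead-ins flare outward, back to x = 79 mm, from 47.5 to 56 mm off the middle line.
- post: Corner post: fixed steel cylinder, 16 mm diameter, 30 mm high, on the board's upper face. Origin: centre of its foot, at x = -10, y = 53.5 mm in the board's frame; axes as the board's. A blade that faces the holder and touches the post with its left side (post face at y = 45.5 mm) is in line with the pin within 1 mm.
- blade: Loose square steel plate, 90 x 90 x 6 mm, 0.29 to 0.45 kg, too wide to grasp. Origin: centre of its underside; x axis through the middle of the side with the notch. Starts on the board at x -140 to -92, y 8 to 42 mm (board's frame), its x axis along the board's -y (23 deg clockwise to 26 deg counter-clockwise of it from above): needs about 90 deg counter-clockwise. Friction about 0.6.
- notch (a point): Point on the blade's centre line, at its underside, 28 mm from the blade's centre towards the notch side; it lies on the foot of the pin when the blade is fully home. The notch is a U slot open at that side, 14 mm wide, its end 24 mm in from the side, widening to 22 mm over the last 8 mm at the mouth.
- tin: Bystander: closed steel tin, 60 mm diameter, 70 mm high, loose on the table beside the board. Origin: centre of its underside. The tin, oil bottle and coaster swap three places, about (100, -160), (-60, -160) and (-75, 160) mm in the board's frame.
- oil: Bystander: amber bottle, 40 mm diameter, 110 mm high, loose on the table beside the board. Origin: centre of its underside.
- coaster: Bystander: round marble coaster, 92 mm diameter, 9 mm thick, loose on the table beside the board. Origin: centre of its underside.
- sander: Bystander: cork sanding block, 50 x 28 x 24 mm, loose on the board near its edge at about (-140, -82) mm in the board's frame. Origin: centre of its underside.
There are look-alikes about, which are no part of the job. Leave any black or purple look-alike of the blade alone.

How it is judged:
By the outcome, as a careful person would: the job done as asked, in the order asked, and still so for the second after the job is handed in, with the robot touching nothing.
It also fails if it takes over 61 s, if anything falls off the work surface, if the arm or the gripper's body presses on something with over 40 N, if the wrist force passes 120 N, or if a joint passes its speed limit or range.

## Robot

A 6-joint arm with a two-finger parallel gripper is mounted at the origin on the work surface. World frame = base frame: x ahead of the robot, y to its left, z up, the work surface at z = 0. Lengths are in mm, angles in rad, forces in N, time in s.
With the tool pointing down it reaches from about 300 to 1000 mm from the base axis. Payload 5.1 kg.
Tool frame: the origin (TCP) lies between the finger pads; the fingertips stand 19 mm ahead of it and the grasp point (between the pads) is the TCP; x points along the fingers, z is the direction in which the jaws open and shut, and the axes are right-handed (so a half turn about x gives the same grasp; the last joint's range is limited). The gripper opens to 95 mm and grips with 3 to 60 N. Pads are 20 mm wide; open, the fingers measure 119 mm over their backs; the gripper's body (75 mm by 180 mm) begins 59 mm behind the grasp point.
Start: joints at [1.127, 0.124, 1.65, -0, 1.367, -0.083], TCP at [229.485, 608.129, 233.656] pointing down, gripper open.
Joint ranges: [-2.61, 2.61], [-1.02, 2.33], [0.03, 2.71], [-1.35, 4.49], [0.32, 2.68], [-2.91, 2.91]. Speed limits (rad/s): [2.57, 2.57, 3.14, 3.14, 3.14, 3.14].

## Interface

Orientations are given as a rotation vector (axis times angle).
In Python, from station import ctrl gives the robot as it stands.
- The arm moves only by the tool apply_moves, never from a script. Its argument "plan" is a list that holds one entry, the list of rows, each a list of 7 numbers: the shift along the tool's x, y, z in units of 30 mm (1.0 is 30 mm), then the turn, a rotation vector about the tool's x, y, z in units of 6 degrees (1.0 is 6 degrees), then the finger opening in mm, from 0 to 95.1. In form: [[[tx, ty, tz, ax, ay, az, fingers], ...]]. A call has 1 to 12 rows; each row shifts and turns the pose as measured when the row begins, along the tool's axes as they then stand; what a row does not reach is not made up. A row lasts 1/12 s, in which the tool goes at most 41.7 mm and 7.16 degrees, less where a joint would pass 70% of its speed; a pose out of reach is approached as far as the arm can. A call is refused whole if a number of a shift passes 1 or a number of a turn 1, either way. A call with a gripper value outside its range is refused whole. The fingers move at their own pace and stop on an object; "newtons" is the grip in N (left out, the last holds). Time passes only in rows, so rows that do not move let the fingers close. It gives the time, the measured TCP pose, the force and the opening at its end, in the units of the state.
- ctrl.sense(): the state, without advancing time (a new reading comes with each control period).
- ctrl.get_image(name): name is "scene" or "top" or "wrist"; returns the picture (420x560x3 uint8, red, green, blue); there is no depth.
- ctrl.get_calibration(name): a dict with "camera_matrix" (3x3 intrinsics, pixels), "rvec" (rotation vector, rad) and "tvec" (3), from world to camera coordinates, as OpenCV has them; the wrist camera has in their place "mount" (4x4, takes a point from camera to tool coordinates, whose origin is the TCP and whose axes are the tool frame's). Camera axes: x right, y down, z forward; pixel columns grow to the right and rows downward; lengths in mm; the calibration is good to about 2 mm. A picture is of the moment at which its call begins: read the wrist's pose just before it. get_calibration takes no time and is no camera call.
- ctrl.finish_job(): hands the job in, once; it reports no verdict.
Trained networks look in the newest picture that a camera, given by its name, has taken for a name from the list of things; names that differ only in an ending like _2 or _b are one class to them, and where a whole thing is asked for, a point or a joint stands for the part that bears it (a point fixed in the world has none). Each returns a list of dicts, best first, with "conf" (0 to 1); they miss things now and then, are a little off and sometimes report something else, mostly with a low value. They report only what shows in the picture. A call takes as long as a camera call. They do not tell look-alikes from the thing itself.
- ctrl.silhouettes(target, camera): "mask" (420x560 bool, what is visible of it) and "rect" ([centre column, centre row, width, height] in pixels, round what is visible of it).
The state is a dict: "clock": time; "joint_positions": joint angles; "joint_vel": joint speeds; "joint_efforts": joint torques, N m; "ee_pos": TCP position; "orientation": TCP orientation; "contact_force": force on the tool from outside, world axes, zero at the start; "moment": the same for the moment, N m; "gripper_width": finger opening in mm.
Only numpy, scipy, OpenCV 4.12 (cv2) and the standard library are available. Lean on these libraries where they do the work, as an engineer would, in place of code of your own. Each camera call takes 0.05 s, during which the arm holds its last target.

## Working session

There is one attempt and no reset: what is moved stays moved. The work goes in short steps, Python scripts to look and compute and a tool call to move; the robot and the scene stay as the last step left them, time stands still between calls to the robot, and variables do not carry over. Pictures are saved under pics/ and viewed, and the job is handed in when it is done.

Besides the shell and the picture viewer there is one more tool, called after "Request:" by a JSON object that holds its "method" and its "body", one argument or row to a line. apply_moves: Moves the arm, as the interface text tells. Its arguments: {"type":"object","properties":{"plan":{"type":"array"},"newtons":{"type":"number"}},"required":["plan"]}

```bash
ls; mkdir -p pics; python3 - <<'E'
from station import ctrl
import cv2
s=ctrl.sense(); print(s)
for n in ["scene","top","wrist"]:
    im=ctrl.get_image(n); cv2.imwrite(f"pics/{n}0.png",im[:,:,::-1])
    print(n,ctrl.get_calibration(n))
E
```

```text
pics
{'clock': 0.0, 'joint_positions': array([ 1.12736994e+00,  1.24477309e-01,  1.65168090e+00, -1.21527978e-05,
        1.36749775e+00, -8.26100181e-02]), 'joint_vel': array([-5.48723447e-04, -2.06852387e-04,  5.64342873e-05, -9.58168875e-04,
       -1.20199249e-03, -2.27797863e-04]), 'joint_efforts': array([-3.17785316e-04, -4.17605317e+01, -3.59932387e+01,  7.74011551e-02,
        4.91217279e-02, -1.75813911e-04]), 'ee_pos': array([229.24894849, 607.58007134, 232.40092403]), 'orientation': array([-0.94053808,  1.36039297,  0.93882017]), 'contact_force': array([ 0.56778835, -0.14808202, -0.01091771]), 'moment': array([-0.04163857, -0.01308742,  0.05385965]), 'gripper_width': 95.32804508601367}
scene {'camera_matrix': array([[520.66362537,   0.        , 269.84075925],
       [  0.        , 520.66362537, 207.22909994],
       [  0.        ,   0.        ,   1.        ]]), 'rvec': array([ 2.19095957,  0.53175939, -0.27483776]), 'tvec': array([-568.61879933,  -52.0147898 , 1042.9041236 ])}
top {'camera_matrix': array([[380.97946752,   0.        , 281.59405302],
       [  0.        , 380.97946752, 209.61898554],
       [  0.        ,   0.        ,   1.        ]]), 'rvec': array([ 2.15833278, -2.18747539,  0.15680065]), 'tvec': array([103.44798242, 550.14763151, 779.11763772])}
wrist {'camera_matrix': array([[309.77424856,   0.        , 279.84051773],
       [  0.        , 309.77424856, 210.57151529],
       [  0.        ,   0.        ,   1.        ]]), 'mount': array([[-7.54130698e-05, -2.61643518e-01,  9.65164579e-01,
        -1.50602221e+02],
       [ 1.09271450e-03, -9.65164027e-01, -2.61643283e-01,
         7.28492492e+01],
       [ 9.99999400e-01,  1.03491800e-03,  3.58687647e-04,
         4.81408598e-01],
       [ 0.00000000e+00,  0.00000000e+00,  0.00000000e+00,
         1.00000000e+00]])}
```

View pics/scene0.png

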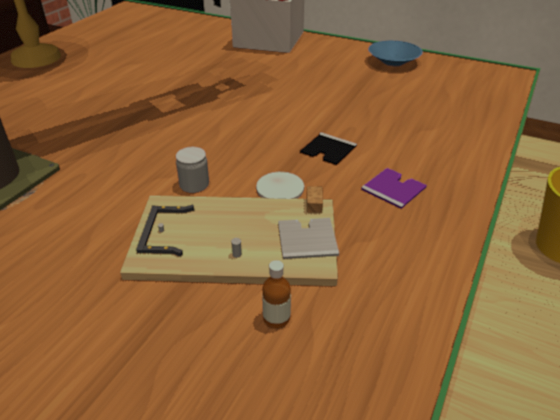

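View pics/top0.png

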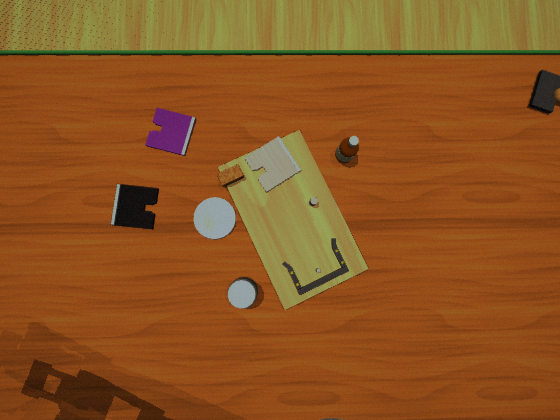

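View pics/wrist0.png

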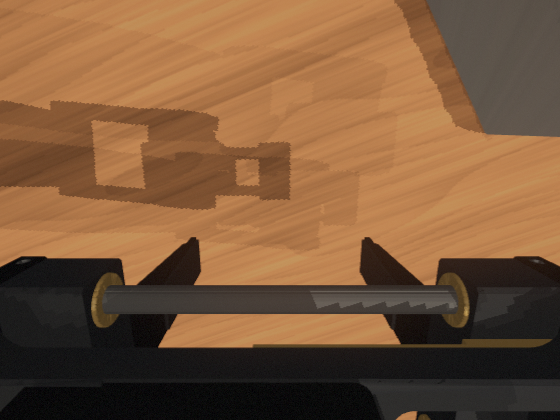

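```bash
cat > h.py <<'E'
import numpy as np, cv2
from scipy.spatial.transform import Rotation as R
from station import ctrl
def cam(name, s=None):
    c=ctrl.get_calibration(name); K=np.array(c["camera_matrix"])
    if name!="wrist":
        Rm=cv2.Rodrigues(np.array(c["rvec"]))[0]; t=np.array(c["tvec"]).ravel()
        return K,Rm,t
    M=np.array(c["mount"]); Rt=R.from_rotvec(s["orientation"]).as_matrix()
    Rwc=Rt@M[:3,:3]; p=Rt@M[:3,3]+s["ee_pos"]
    return K,Rwc.T,-Rwc.T@p
def unproj(cm,uv,z):
    K,Rm,t=cm; uv=np.atleast_2d(uv).astype(float)
    d=(np.linalg.inv(K)@np.c_[uv,np.ones(len(uv))].T); d=(Rm.T@d).T; o=-Rm.T@t
    return o+d*((z-o[2])/d[:,2])[:,None]
def proj(cm,P):
    K,Rm,t=cm; q=(K@(Rm@np.atleast_2d(P).T+t[:,None])).T
    return q[:,:2]/q[:,2:]
E
python3 - <<'E'
from h import *
for n in ["top","scene"]:
    im=ctrl.get_image(n); cm=cam(n)
    for t,z in [("board",18),("blade",24),("post",33),("tin",35),("oil",55),("coaster",9),("sander",42)]:
        for d in ctrl.silhouettes(t,n)[:4]:
            m=d["mask"].astype(np.uint8)
            cs,_=cv2.findContours(m,cv2.RETR_EXTERNAL,cv2.CHAIN_APPROX_NONE)
            c=max(cs,key=cv2.contourArea); r=cv2.minAreaRect(c)
            print(n,t,round(d["conf"],2),np.round(d["rect"],1),m.sum(),np.round(unproj(cm,[r[0]],z)[0],0))
            if t in("board","blade") : print("   corners",np.round(unproj(cm,cv2.boxPoints(r),z)[:,:2],0).tolist(), np.round(cv2.boxPoints(r)).tolist())
E
```

```text
top board 0.68 [271.1 165.4  52.1  56.1] 1686 [655. 115.  18.]
   corners [[669.0, 180.0], [722.0, 102.0], [640.0, 51.0], [589.0, 128.0]] [[243.0, 157.0], [278.0, 134.0], [302.0, 170.0], [267.0, 193.0]]
top board 0.62 [293.9 219.8 146.2 183.2] 12827 [533.  74.  18.]
   corners [[646.0, 241.0], [740.0, 55.0], [422.0, -91.0], [338.0, 92.0]] [[214.0, 168.0], [299.0, 126.0], [370.0, 270.0], [285.0, 311.0]]
top blade 0.96 [170.3 133.2  46.   42.2] 1514 [728. 337.  24.]
   corners [[696.0, 390.0], [783.0, 372.0], [759.0, 283.0], [673.0, 303.0]] [[145.0, 145.0], [155.0, 107.0], [195.0, 117.0], [185.0, 155.0]]
top blade 0.92 [133.  205.9  49.8  43.5] 1671 [564. 409.  24.]
   corners [[527.0, 458.0], [616.0, 450.0], [602.0, 360.0], [513.0, 370.0]] [[110.0, 224.0], [116.0, 182.0], [158.0, 188.0], [152.0, 230.0]]
top blade 0.76 [272.9 163.5  54.9  49.6] 1529 [653. 114.  24.]
   corners [[668.0, 175.0], [717.0, 102.0], [639.0, 54.0], [591.0, 126.0]] [[244.0, 157.0], [278.0, 135.0], [300.0, 170.0], [267.0, 192.0]]
top post 0.66 [293.6 221.  144.8 181.2] 12470 [533.  75.  33.]
top post 0.47 [314.6
[... 1053 characters left out ...]
58.4  33.7] 1060 [577. 382.  24.]
   corners [[531.0, 339.0], [503.0, 443.0], [625.0, 426.0], [643.0, 328.0]] [[298.0, 153.0], [307.0, 127.0], [357.0, 144.0], [348.0, 170.0]]
scene blade 0.56 [395.4 187.8  60.3  40. ] 1378 [738. 309.  24.]
   corners [[688.0, 273.0], [678.0, 379.0], [789.0, 346.0], [791.0, 249.0]] [[360.0, 191.0], [374.0, 161.0], [425.0, 185.0], [412.0, 214.0]]
scene post 0.69 [233.4 247.4  15.3  16.8] 157 [566.  28.  33.]
scene tin 0.86 [191.8 168.6  33.7  41.9] 1295 [379. 179.  35.]
scene oil 0.76 [275.9 296.6  27.7  64.4] 1489 [679. -50.  55.]
scene coaster 0.69 [278.6 186.5  43.5  28.8] 1047 [538. 239.   9.]
scene sander 0.6 [316.1 198.9  20.7  23.1] 414 [631. 189.  42.]
```

```bash
python3 - <<'E'
from h import *
s=ctrl.sense(); M=R.from_rotvec(s["orientation"]).as_matrix(); print(M.round(3), s["clock"])
print("y heading",np.degrees(np.arctan2(M[1,1],M[0,1])),"z heading",np.degrees(np.arctan2(M[1,2],M[0,2])))
E
```

```text
[[-0.    -0.936  0.353]
 [ 0.     0.353  0.936]
 [-1.     0.     0.   ]] 0.95
y heading 159.3274832726302 z heading 69.32748324910092
```

```bash
cat >> h.py <<'E'
def heading(s):
    M=R.from_rotvec(s["orientation"]).as_matrix(); return np.degrees(np.arctan2(M[1,1],M[0,1]))
def plan(pos,head,tgt,thead,n,f):
    """rows in tool units from (pos,head) to (tgt,thead) in n rows; heading of tool y, tool x down"""
    pos=np.array(pos,float); tgt=np.array(tgt,float); rows=[]
    dh=(thead-head+180)%360-180
    for i in range(n):
        d=(tgt-pos)/(n-i); h=np.radians(head)
        y=np.array([np.cos(h),np.sin(h),0]); z=np.array([np.cos(h-np.pi/2),np.sin(h-np.pi/2),0])
        r=[-d[2]/30,d@y/30,d@z/30]; r=[round(v,2) for v in r]; a=round(-(thead-head+180)%360/6,2) if 0 else round(-((thead-head+180)%360-180)/(n-i)/6,2)
        rows.append(r+[a,0,0,f]); 
        pos=pos+30*(np.array([0,0,-1])*r[0]+y*r[1]+z*r[2]); head=head-6*a
    print("end",pos.round(1),round(head,1))
    return rows
def show(rows):
    for i in range(0,len(rows),12): print("[["+",".join("[%g,%g,%g,%g,0,0,%g]"%(r[0],r[1],r[2],r[3],r[6]) for r in rows[i:i+12])+"]]")
E
python3 - <<'E'
from h import *
s=ctrl.sense(); show(plan(s["ee_pos"],heading(s),[481,49,245],33,24,20))
E
```

```text
end [480.8  49.  245.1] 33.0
[[[-0.02,-0.6,-0.6,0.88,0,0,20],[-0.02,-0.65,-0.55,0.88,0,0,20],[-0.02,-0.7,-0.48,0.88,0,0,20],[-0.02,-0.74,-0.42,0.88,0,0,20],[-0.01,-0.78,-0.35,0.88,0,0,20],[-0.02,-0.81,-0.27,0.88,0,0,20],[-0.01,-0.83,-0.2,0.88,0,0,20],[-0.02,-0.84,-0.12,0.88,0,0,20],[-0.01,-0.85,-0.04,0.88,0,0,20],[-0.02,-0.85,0.04,0.88,0,0,20],[-0.01,-0.84,0.11,0.88,0,0,20],[-0.02,-0.83,0.19,0.87,0,0,20]]]
[[[-0.01,-0.81,0.27,0.88,0,0,20],[-0.02,-0.78,0.34,0.87,0,0,20],[-0.01,-0.75,0.41,0.88,0,0,20],[-0.02,-0.71,0.48,0.87,0,0,20],[-0.01,-0.66,0.54,0.88,0,0,20],[-0.02,-0.61,0.6,0.87,0,0,20],[-0.01,-0.55,0.65,0.88,0,0,20],[-0.02,-0.49,0.7,0.87,0,0,20],[-0.01,-0.42,0.74,0.88,0,0,20],[-0.02,-0.35,0.77,0.87,0,0,20],[-0.01,-0.28,0.8,0.88,0,0,20],[-0.02,-0.22,0.82,0.87,0,0,20]]]
```

Request:
{"method": "apply_moves", "body": {
  "plan": [
    [[-0.02, -0.6, -0.6, 0.9, 0, 0, 20], [-0.02, -0.65, -0.55, 0.9, 0, 0, 20], [-0.02, -0.7, -0.48, 0.9, 0, 0, 20], [-0.02, -0.74, -0.42, 0.9, 0, 0, 20], [-0.01, -0.78, -0.35, 0.9, 0, 0, 20], [-0.02, -0.81, -0.27, 0.9, 0, 0, 20], [-0.01, -0.83, -0.2, 0.9, 0, 0, 20], [-0.02, -0.84, -0.12, 0.9, 0, 0, 20], [-0.01, -0.85, -0.04, 0.9, 0, 0, 20], [-0.02, -0.85, 0.04, 0.9, 0, 0, 20], [-0.01, -0.84, 0.11, 0.9, 0, 0, 20], [-0.02, -0.83, 0.19, 0.9, 0, 0, 20]]
  ]
}}

```text
clock: 1.95
ee_pos: [347.9, 316.5, 239.6]
orientation: [-0.024, 1.569, 0.028]
contact_force: [-0.5, 0.8, 0.2]
gripper_width: 22.4
```

```bash
python3 - <<'E'
from h import *
s=ctrl.sense();print(s["ee_pos"],heading(s)); show(plan(s["ee_pos"],heading(s),[481,49,245],33,14,20))
E
```

```text
[347.88327901 316.45326784 239.62948799] 91.8909318130933
end [481.   49.2 245. ] 33.0
[[[-0.01,-0.65,0.3,0.7,0,0,20],[-0.01,-0.62,0.34,0.7,0,0,20],[-0.01,-0.6,0.39,0.7,0,0,20],[-0.01,-0.57,0.43,0.7,0,0,20],[-0.01,-0.53,0.47,0.7,0,0,20],[-0.01,-0.5,0.51,0.7,0,0,20],[-0.01,-0.46,0.54,0.7,0,0,20],[-0.02,-0.42,0.57,0.7,0,0,20],[-0.01,-0.37,0.6,0.7,0,0,20],[-0.02,-0.33,0.63,0.7,0,0,20],[-0.01,-0.28,0.65,0.7,0,0,20],[-0.02,-0.24,0.67,0.71,0,0,20]]]
[[[-0.01,-0.18,0.69,0.7,0,0,20],[-0.02,-0.13,0.7,0.71,0,0,20]]]
```

Request:
{"method": "apply_moves", "body": {
  "plan": [
    [[-0.01, -0.75, 0.36, 0.82, 0, 0, 20], [-0.01, -0.72, 0.41, 0.82, 0, 0, 20], [-0.01, -0.69, 0.47, 0.82, 0, 0, 20], [-0.01, -0.65, 0.52, 0.82, 0, 0, 20], [-0.01, -0.61, 0.57, 0.82, 0, 0, 20], [-0.01, -0.56, 0.61, 0.82, 0, 0, 20], [-0.02, -0.51, 0.66, 0.82, 0, 0, 20], [-0.02, -0.46, 0.7, 0.82, 0, 0, 20], [-0.01, -0.4, 0.73, 0.82, 0, 0, 20], [-0.02, -0.34, 0.76, 0.82, 0, 0, 20], [-0.01, -0.27, 0.78, 0.82, 0, 0, 20], [-0.02, -0.2, 0.8, 0.82, 0, 0, 20]]
  ]
}}

```text
clock: 2.95
ee_pos: [471.3, 27.5, 247.4]
orientation: [0.825, 1.405, -0.81]
contact_force: [-0.2, 1.1, 0.4]
gripper_width: 19.9
```

```bash
python3 - <<'E'
from h import *
s=ctrl.sense();print(s["ee_pos"],heading(s),np.abs(s["joint_vel"]).max())
im=ctrl.get_image("wrist");cv2.imwrite("pics/w1.png",im[:,:,::-1])
np.savez("w1.npz",im=im,ee=s["ee_pos"],o=s["orientation"])
s=ctrl.sense();print(s["ee_pos"],heading(s),np.abs(s["joint_vel"]).max())
cm=cam("wrist",s)
for t in ["blade","post","board","sander"]:
    for d in ctrl.silhouettes(t,"wrist")[:3]:
        m=d["mask"].astype(np.uint8); cs,_=cv2.findContours(m,cv2.RETR_EXTERNAL,cv2.CHAIN_APPROX_NONE)
        c=max(cs,key=cv2.contourArea); r=cv2.minAreaRect(c)
        print(t,round(d["conf"],2),np.round(d["rect"],1),m.sum(),np.round(unproj(cm,cv2.boxPoints(r),24)[:,:2],1).tolist())
E
```

```text
[471.28056094  27.53761714 247.3893078 ] 29.795171173701675 0.6231210197511283
[472.62627489  24.26083908 247.67020092] 29.453795424678823 0.0866423266503684
blade 0.79 [293.5  28.6  80.4  57.3] 4127 [[638.4, 150.7], [681.5, 74.9], [636.1, 46.5], [591.3, 125.5]]
blade 0.6 [280.5 131.5 188.7 261. ] 38304 [[337.1, 85.8], [608.4, 208.8], [703.0, 37.0], [452.0, -125.9]]
post 0.47 [320.  120.9  15.2  15.5] 168 [[571.5, 36.1], [580.1, 21.0], [568.7, 14.0], [560.1, 29.2]]
board 0.89 [283.5 130.1 189.6 260.2] 38357 [[337.1, 85.9], [608.5, 208.8], [703.0, 37.0], [452.0, -125.8]]
board 0.66 [293.6  27.4  82.5  54.8] 4125 [[638.4, 150.7], [681.5, 74.9], [637.0, 47.1], [592.2, 126.0]]
```

View pics/w1.png

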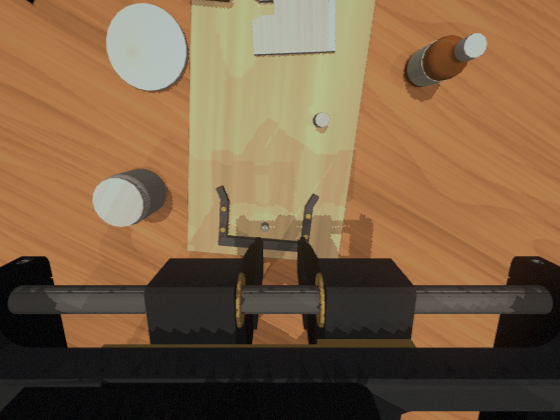

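Request:
{"method": "apply_moves", "body": {
  "plan": [
    [[-0.6, 0.7, -0.15, -0.15, 0, 0, 20], [-0.6, 0.7, -0.15, -0.15, 0, 0, 20], [-0.4, 0.5, -0.1, -0.1, 0, 0, 20], [0, 0, 0, 0, 0, 0, 20], [0, 0, 0, 0, 0, 0, 20]]
  ]
}}

```text
clock: 3.62
ee_pos: [510.7, 75.0, 294.6]
orientation: [0.779, 1.429, -0.767]
contact_force: [-0.2, 0.2, -0.8]
gripper_width: 19.8
```

```bash
python3 - <<'E'
from h import *
s=ctrl.sense();print(s["ee_pos"],heading(s),np.abs(s["joint_vel"]).max())
im=ctrl.get_image("wrist");cv2.imwrite("pics/w2.png",im[:,:,::-1])
np.savez("w2.npz",im=im,ee_pos=s["ee_pos"],orientation=s["orientation"])
E
```

```text
[510.69817944  74.95587148 294.58509717] 33.18255968335005 0.035131484941421064
```

View pics/w2.png

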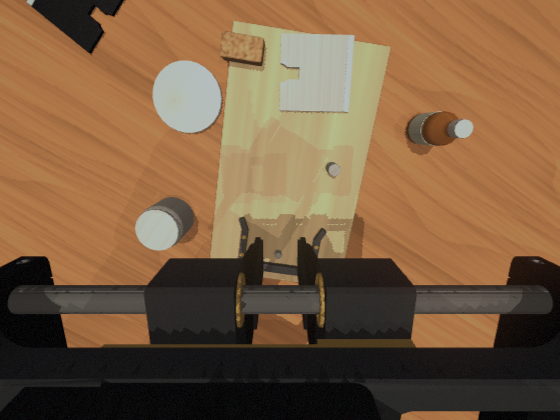

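```bash
python3 - <<'E'
import cv2
im=cv2.imread("pics/w2.png")
cv2.imwrite("pics/w2a.png",cv2.resize(im[10:130,205:405],None,fx=4,fy=4,interpolation=cv2.INTER_CUBIC))
cv2.imwrite("pics/w2b.png",cv2.resize(im[150:290,200:380],None,fx=4,fy=4,interpolation=cv2.INTER_CUBIC))
E
```

```text
(no output)
```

View pics/w2a.png

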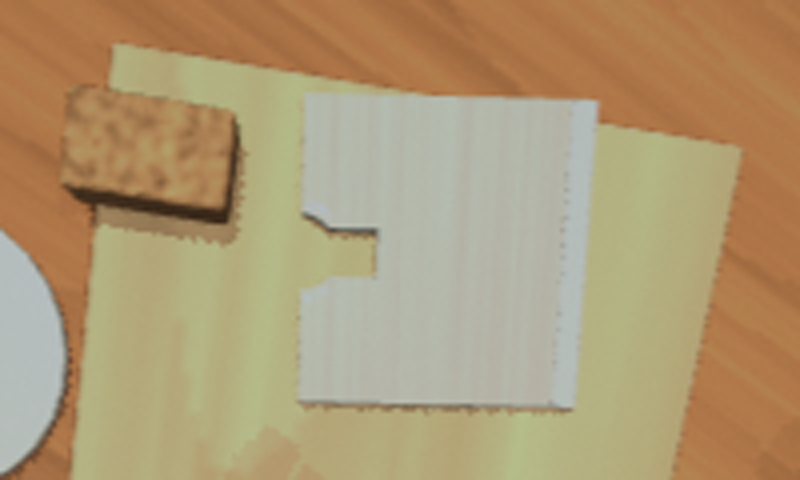

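View pics/w2b.png

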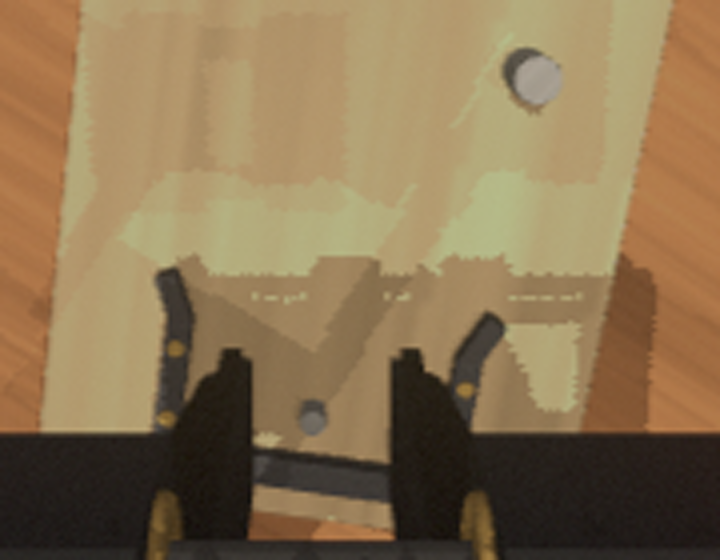

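```bash
cat > fit.py <<'E'
from h import *
from scipy.optimize import least_squares
d=np.load("w2.npz"); s={"ee_pos":d["ee_pos"],"orientation":d["orientation"]}; cm=cam("wrist",s)
Z=lambda a:np.array([[np.cos(a),-np.sin(a)],[np.sin(a),np.cos(a)]])
pts=[((-170,-100,18),(233.0,20.8)),((-170,100,18),(390.,46.8)),((-10,53.5,48),(334.3,169.8)),((125,0,32),(278,252.5))]
Ls=[((223.2,127.3),-100),((219.8,149.8),-100),((210.3,257.2),-100),((367.8,149.8),100),((345.6,257.2),100)]
def res(p):
    T=lambda b:np.r_[Z(p[2])@b[:2]+p[:2],b[2]]
    r=[]
    for b,uv in pts: r+=list((unproj(cm,uv,b[2])[0]-T(b))[:2])
    for uv,y in Ls: r.append((Z(p[2]).T@(unproj(cm,uv,18)[0,:2]-p[:2]))[1]-y)
    return r
o=least_squares(res,[535,74,np.radians(205)]); print(o.x[:2],np.degrees(o.x[2])); print(np.round(o.fun,1))
C=unproj(cm,[(280.5,33.3),(354.3,34.8),(348.3,112),(279.8,110)],24)[:,:2]
Cb=(Z(o.x[2]).T@(C-o.x[:2]).T).T; print(Cb.round(1)); c=Cb.mean(0)
v=(Cb[0]+Cb[3]-Cb[1]-Cb[2])/2; w=(Cb[3]+Cb[2]-Cb[0]-Cb[1])/2
print("blade c",c.round(1),"head x",np.degrees(np.arctan2(v[1],v[0])),"left",np.degrees(np.arctan2(w[1],w[0]))-90,np.linalg.norm(v),np.linalg.norm(w))
E
python3 fit.py
```

```text
[536.56514325  73.61917145] 204.90165585126732
[-1.2 -1.7 -2.6  0.2 -0.6 -0.   3.8  2.9  1.6 -0.   1.1 -1.3  0.1]
[[-161.4  -38.9]
 [-172.8   50.7]
 [ -83.3   61.5]
 [ -72.9  -26.8]]
blade c [-122.6   11.6] head x -83.00575363095594 left -82.6472164901048 89.61929889942252 89.74686825516224
```

```bash
sed -i 's/(278,252.5)/(278.2,254.7)/' fit.py; python3 fit.py
```

```text
[535.84037096  73.18139765] 204.96317030236753
[-0.3 -1.4 -1.9  0.5  0.   0.4  1.8  1.3  1.6 -0.1  0.8 -1.3 -0.1]
[[-162.3  -38.8]
 [-173.6   50.8]
 [ -84.1   61.5]
 [ -73.7  -26.8]]
blade c [-123.4   11.7] head x -83.06726808205616 left -82.708730941205 89.61929889942252 89.74686825516223
```

```bash
cat >> h.py <<'E'
B0=np.array([535.8,73.2]); BA=205.0
def b2w(p):
    a=np.radians(BA); return B0+np.array([[np.cos(a),-np.sin(a)],[np.sin(a),np.cos(a)]])@np.array(p[:2],float)
def w2b(p):
    a=np.radians(BA); return np.array([[np.cos(a),np.sin(a)],[-np.sin(a),np.cos(a)]])@(np.array(p[:2],float)-B0)
def go(bp,z,push,n,f,flip=True):
    """bp board pos; push= board heading of push direction; flip: tool -y leads"""
    s=ctrl.sense(); print("now b",w2b(s["ee_pos"]).round(1),s["ee_pos"][2].round(1),"push",round((heading(s)-BA+(180 if flip else 0)+180)%360-180,1),"F",np.round(s["contact_force"],1),"t",s["clock"])
    show(plan(s["ee_pos"],heading(s),np.r_[b2w(bp),z],push+BA+(180 if flip else 0),n,f))
E
python3 - <<'E'
from h import *
go((-188.8,-6.4),100,7,9,20)
E
```

```text
now b [ 22.1 -12.1] 294.6 push 8.2 F [0.2 0.3 0.5] t 3.6667
end [704.2 158.7  99.9] 32.0
[[[0.72,0.77,0.13,0.02,0,0,20],[0.72,0.77,0.13,0.02,0,0,20],[0.72,0.77,0.13,0.02,0,0,20],[0.72,0.77,0.13,0.02,0,0,20],[0.72,0.77,0.12,0.02,0,0,20],[0.72,0.77,0.12,0.02,0,0,20],[0.72,0.77,0.12,0.02,0,0,20],[0.72,0.78,0.12,0.03,0,0,20],[0.73,0.77,0.13,0.02,0,0,20]]]
```

Request:
{"method": "apply_moves", "body": {
  "plan": [
    [[0.7, 0.77, 0.13, 0, 0, 0, 20], [0.7, 0.77, 0.13, 0, 0, 0, 20], [0.7, 0.77, 0.13, 0, 0, 0, 20], [0.7, 0.77, 0.13, 0, 0, 0, 20], [0.7, 0.77, 0.12, 0, 0, 0, 20], [0.7, 0.77, 0.12, 0.1, 0, 0, 20], [0.7, 0.77, 0.12, 0.1, 0, 0, 20], [0.7, 0.77, 0.12, 0, 0, 0, 20], [0.6, 0.7, 0.1, 0, 0, 0, 20], [0, 0, 0, 0, 0, 0, 20]]
  ]
}}

```text
clock: 4.5
ee_pos: [699.6, 161.2, 96.8]
orientation: [0.79, 1.426, -0.788]
contact_force: [-1.9, -0.1, 0.1]
gripper_width: 20.2
```

```bash
python3 - <<'E'
from h import *
go((-188.8,-6.4),39.5,7,4,20)
E
```

```text
now b [-185.7  -10.5] 96.8 push 7.0 F [-1.9 -0.1  0.1] t 4.5
end [704.3 158.8  39.5] 32.0
[[[0.48,0.02,0.04,0,0,0,20],[0.48,0.02,0.04,0,0,0,20],[0.48,0.02,0.03,0,0,0,20],[0.47,0.03,0.04,0,0,0,20]]]
```

Request:
{"method": "apply_moves", "body": {
  "plan": [
    [[0.48, 0.05, 0.04, 0, 0, 0, 20], [0.48, 0.03, 0.04, 0, 0, 0, 20], [0.48, 0.02, 0.03, 0, 0, 0, 20], [0.4, 0.03, 0.04, 0, 0, 0, 20], [0, 0, 0, 0, 0, 0, 20]]
  ]
}}

```text
clock: 4.92
ee_pos: [700.3, 157.9, 35.1]
orientation: [0.786, 1.432, -0.792]
contact_force: [0.0, 0.3, -0.6]
gripper_width: 20.3
```

```bash
python3 - <<'E'
from h import *
im=ctrl.get_image("top");cv2.imwrite("pics/t2.png",cv2.resize(im[100:320,190:400],None,fx=3.5,fy=2.7)[:,:,::-1] if 0 else cv2.resize(im[110:310,200:400],None,fx=3,fy=3)[:,:,::-1])
go((-188.8,-6.4),39.5,7,1,20)
E
```

```text
now b [-185.3   -7.2] 36.2 push 7.1 F [ 0.9  0.3 -0.8] t 4.9667
end [704.1 158.7  39.5] 32.0
[[[-0.11,0.11,0.04,0.01,0,0,20]]]
```

View pics/t2.png

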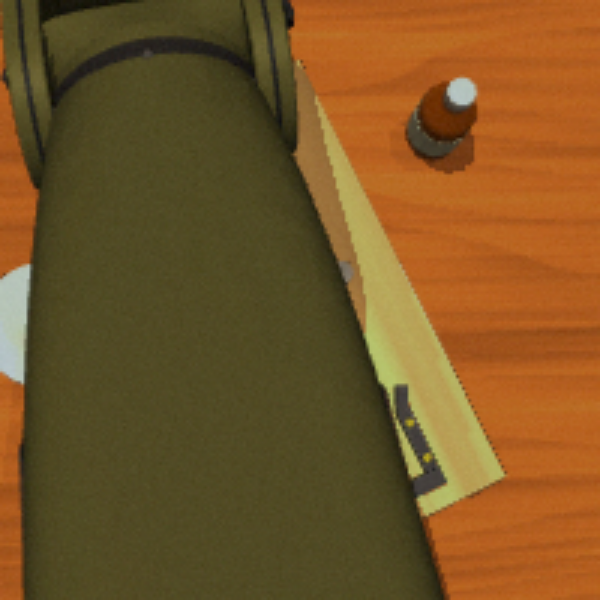

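```bash
python3 - <<'E'
from h import *
go((-176,-7),40.,7,2,20)
go((-130,-7),40.,7,6,20)
E
```

```text
now b [-185.3   -7.2] 36.2 push 7.1 F [ 0.9  0.3 -0.8] t 4.9667
end [692.3 153.8  40.1] 32.0
[[[-0.06,-0.15,-0.02,0.01,0,0,20],[-0.07,-0.16,-0.01,0,0,0,20]]]
now b [-185.3   -7.2] 36.2 push 7.1 F [ 0.9  0.3 -0.8] t 4.9667
end [650.7 134.4  40.1] 32.0
[[[-0.02,-0.3,-0.04,0,0,0,20],[-0.02,-0.31,-0.04,0,0,0,20],[-0.02,-0.3,-0.04,0,0,0,20],[-0.02,-0.31,-0.03,0,0,0,20],[-0.02,-0.3,-0.04,0.01,0,0,20],[-0.03,-0.31,-0.03,0,0,0,20]]]
```

Request:
{"method": "apply_moves", "body": {
  "plan": [
    [[-0.15, -0.1, -0.01, 0, 0, 0, 20], [0, -0.2, -0.02, 0, 0, 0, 20], [0, -0.2, -0.02, 0, 0, 0, 20], [0, -0.2, -0.02, 0, 0, 0, 20]]
  ]
}}

```text
clock: 5.3
ee_pos: [682.9, 148.4, 45.4]
orientation: [0.789, 1.426, -0.787]
contact_force: [0.1, 0.1, -0.1]
gripper_width: 20.2
```

```bash
python3 - <<'E'
from h import *
im=ctrl.get_image("scene");cv2.imwrite("pics/s2.png",cv2.resize(im[140:320,110:370],None,fx=3,fy=3)[:,:,::-1])
go((-130,-7),40.,7,6,20)
E
```

```text
now b [-164.1   -6. ] 45.3 push 7.1 F [0.2 0.3 0. ] t 5.35
end [650.8 134.4  39.9] 32.0
[[[0.03,-0.19,-0.03,0,0,0,20],[0.03,-0.19,-0.03,0,0,0,20],[0.03,-0.19,-0.03,0,0,0,20],[0.03,-0.18,-0.03,0,0,0,20],[0.03,-0.19,-0.03,0.01,0,0,20],[0.03,-0.18,-0.02,0,0,0,20]]]
```

View pics/s2.png

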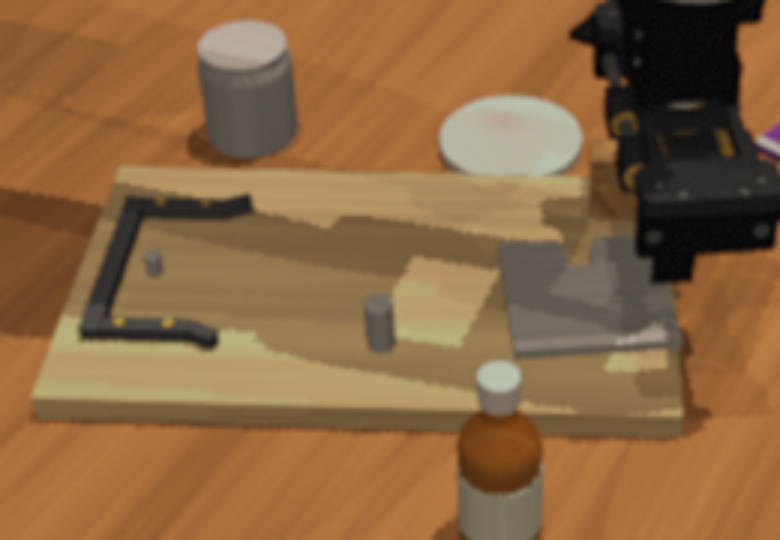

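Request:
{"method": "apply_moves", "body": {
  "plan": [
    [[0, 0.25, 0.02, 0, 0, 0, 20], [0, 0.25, 0.02, 0, 0, 0, 20], [0, 0.1, 0, 0, 0, 0, 20], [0.1, 0, 0, 0, 0, 0, 20], [0.05, 0, 0, 0, 0, 0, 20], [0, 0, 0, 0, 0, 0, 20]]
  ]
}}

```text
clock: 5.85
ee_pos: [700.6, 157.4, 42.9]
orientation: [0.79, 1.423, -0.786]
contact_force: [0.2, 0.8, -0.5]
gripper_width: 19.8
```

```bash
python3 - <<'E'
from h import *
go((-130,-7),40.,7,6,20)
E
```

```text
now b [-184.9   -6.7] 42.9 push 7.1 F [ 0.2  0.8 -0.5] t 5.85
end [650.5 134.5  39.9] 32.0
[[[0.02,-0.3,-0.04,0,0,0,20],[0.02,-0.3,-0.04,0,0,0,20],[0.01,-0.3,-0.04,0,0,0,20],[0.02,-0.31,-0.04,0,0,0,20],[0.01,-0.3,-0.04,0,0,0,20],[0.02,-0.31,-0.04,0.01,0,0,20]]]
```

Request:
{"method": "apply_moves", "body": {
  "plan": [
    [[0.1, 0, 0, 0, 0, 0, 20], [0, 0, 0, 0, 0, 0, 20], [0, -0.2, -0.02, 0, 0, 0, 20], [0, -0.2, -0.03, 0, 0, 0, 20], [0, 0, 0, 0, 0, 0, 20]]
  ]
}}

```text
clock: 6.27
ee_pos: [688.7, 152.2, 38.3]
orientation: [0.79, 1.424, -0.786]
contact_force: [-0.3, -0.1, 0.3]
gripper_width: 19.9
```

```bash
python3 - <<'E'
from h import *
go((-130,-7),40.,7,6,20)
E
```

```text
now b [-172.    -6.9] 38.3 push 7.1 F [-0.3 -0.1  0.3] t 6.2667
end [650.7 134.4  40.1] 32.0
[[[-0.01,-0.23,-0.03,0,0,0,20],[-0.01,-0.23,-0.03,0,0,0,20],[-0.01,-0.23,-0.03,0,0,0,20],[-0.01,-0.23,-0.03,0,0,0,20],[-0.01,-0.23,-0.03,0.01,0,0,20],[-0.01,-0.24,-0.02,0,0,0,20]]]
```

Request:
{"method": "apply_moves", "body": {
  "plan": [
    [[-0.04, -0.2, -0.02, 0, 0, 0, 20], [0, -0.2, -0.03, 0, 0, 0, 20], [0, -0.2, -0.02, 0, 0, 0, 20]]
  ]
}}

```text
clock: 6.52
ee_pos: [672.1, 144.4, 40.1]
orientation: [0.792, 1.422, -0.783]
contact_force: [1.7, 1.1, -1.2]
gripper_width: 19.9
```

```bash
python3 - <<'E'
from h import *
go((-130,-7),40.,7,6,20)
im=ctrl.get_image("scene");cv2.imwrite("pics/s3.png",cv2.resize(im[140:320,110:370],None,fx=3,fy=3)[:,:,::-1])
go((-130,-7),40.,7,6,20)
E
```

```text
now b [-153.6   -6.9] 40.1 push 7.1 F [ 1.7  1.1 -1.2] t 6.5167
end [650.7 134.5  40.1] 32.0
[[[0,-0.13,-0.02,0,0,0,20],[0,-0.13,-0.02,0,0,0,20],[0,-0.13,-0.01,0,0,0,20],[0,-0.13,-0.02,0,0,0,20],[0,-0.13,-0.01,0.01,0,0,20],[0,-0.13,-0.02,0,0,0,20]]]
now b [-152.4   -6.9] 39.9 push 7.1 F [1.5 0.3 0.3] t 6.5667
end [650.7 134.4  39.9] 32.0
[[[-0,-0.12,-0.02,0,0,0,20],[-0,-0.12,-0.01,0,0,0,20],[-0,-0.12,-0.02,0,0,0,20],[-0,-0.13,-0.01,0,0,0,20],[-0,-0.12,-0.02,0.01,0,0,20],[-0,-0.13,-0.01,0,0,0,20]]]
```

View pics/s3.png

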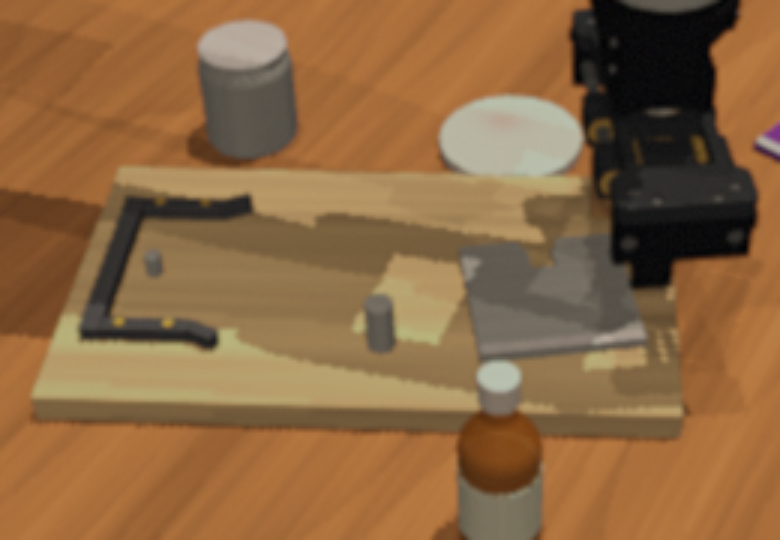

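Request:
{"method": "apply_moves", "body": {
  "plan": [
    [[0, -0.2, -0.02, 0, 0, 0, 20], [0, -0.2, -0.03, 0, 0, 0, 20], [0, -0.2, -0.02, 0, 0, 0, 20], [0, -0.2, -0.02, 0, 0, 0, 20]]
  ]
}}

```text
clock: 6.9
ee_pos: [648.0, 132.8, 40.5]
orientation: [0.792, 1.421, -0.783]
contact_force: [1.5, 1.9, -0.7]
gripper_width: 19.8
```

```bash
python3 - <<'E'
from h import *
im=ctrl.get_image("scene");cv2.imwrite("pics/s4.png",cv2.resize(im[140:320,110:370],None,fx=3,fy=3)[:,:,::-1])
go((-130,-7),40.,7,6,20)
E
```

```text
now b [-125.6   -6.7] 40.2 push 7.1 F [ 1.1  1.  -0.1] t 6.95
end [650.8 134.5  39.9] 32.0
[[[0,0.02,0,0,0,0,20],[0,0.03,0,0,0,0,20],[0,0.02,0,0,0,0,20],[0,0.03,0,0,0,0,20],[0,0.02,0,0.01,0,0,20],[0.01,0.03,0.01,0,0,0,20]]]
```

View pics/s4.png

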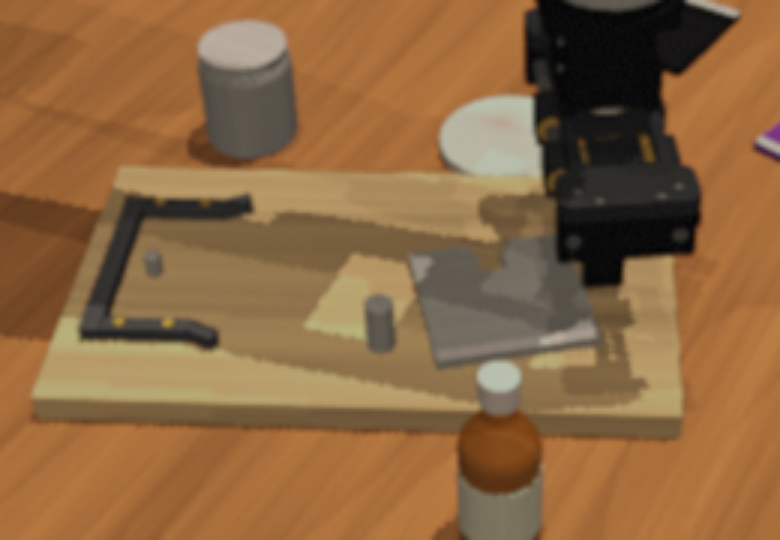

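```bash
cat >> h.py <<'E'
def sc(pts,z):  # scene crop px -> board
    p=np.array(pts,float)/3+[110,140]-1/3.
    return np.array([w2b(q) for q in unproj(cam("scene"),p,z)]).round(1)
E
python3 - <<'E'
from h import *
print(sc([(378,302)],48),"post top exp -10,53.5"); print(sc([(152,254)],32),"pin")
print(sc([(409,254),(438,356),(596,334)],24))
E
```

```text
[[-9.1 53.1]] post top exp -10,53.5
[[125.   -0.8]] pin
[[ -18.9  -14.7]
 [ -41.1   68. ]
 [-124.6   48.4]]
```

```bash
python3 - <<'E'
from h import *
print("s2",sc([(500,246),(517,344),(681,336)],24).tolist())
print("s3",sc([(460,250),(482,348),(645,333)],24).tolist())
print("s4",sc([(409,254),(438,356),(596,334)],24).tolist())
E
```

```text
s2 [[-70.5, -23.4], [-82.5, 57.5], [-169.9, 48.4]]
s3 [[-47.8, -19.1], [-64.1, 61.1], [-150.8, 46.7]]
s4 [[-18.9, -14.7], [-41.1, 68.0], [-124.6, 48.4]]
```

```bash
python3 - <<'E'
from h import *
go((-107,-6.6),40.,13,4,20)
E
```

```text
now b [-125.6   -6.7] 40.2 push 7.1 F [ 1.1  1.  -0.1] t 6.95
end [630.  124.5  39.9] 38.0
[[[0,-0.15,-0.02,-0.25,0,0,20],[0,-0.16,-0.02,-0.25,0,0,20],[0,-0.15,-0.03,-0.24,0,0,20],[0.01,-0.15,-0.03,-0.25,0,0,20]]]
```

Request:
{"method": "apply_moves", "body": {
  "plan": [
    [[0, -0.15, -0.02, -0.3, 0, 0, 20], [0, -0.15, -0.02, -0.3, 0, 0, 20], [0, -0.15, -0.03, -0.25, 0, 0, 20], [0.01, -0.12, -0.03, -0.2, 0, 0, 20]]
  ]
}}

```text
clock: 7.28
ee_pos: [630.5, 124.7, 40.7]
orientation: [0.705, 1.452, -0.694]
contact_force: [2.4, 1.6, -0.8]
gripper_width: 19.5
```

```bash
python3 - <<'E'
from h import *
im=ctrl.get_image("scene");cv2.imwrite("pics/s5.png",cv2.resize(im[140:320,110:370],None,fx=3,fy=3)[:,:,::-1])
go((-107,-6.6),40.,13,4,20)
E
```

```text
now b [-107.1   -6.7] 40.6 push 13.7 F [1.1 1.5 0.7] t 7.3333
end [630.  124.5  40. ] 38.0
[[[0.01,-0,0,0.03,0,0,20],[0,-0,0,0.03,0,0,20],[0.01,-0,0,0.02,0,0,20],[0,-0,0,0.03,0,0,20]]]
```

View pics/s5.png

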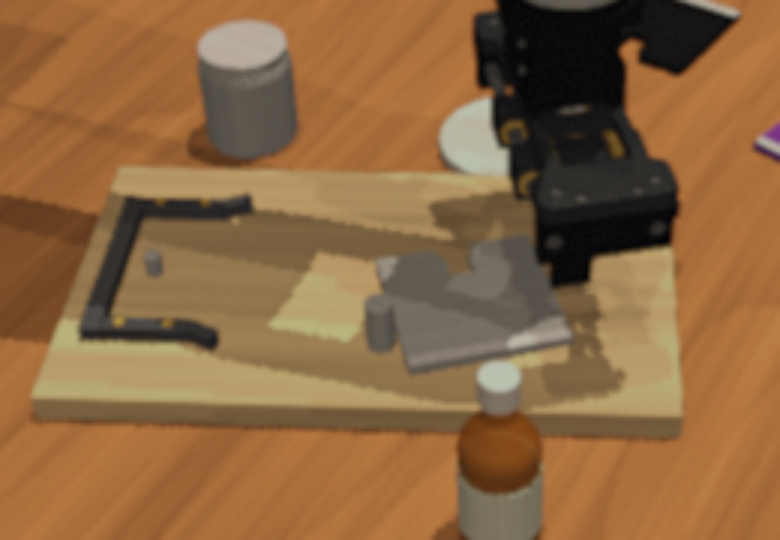

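```bash
python3 - <<'E'
from h import *
m=sc([(377,260),(409,360),(570,332)],24)-np.array([[3.,3.4],[1.6,-4],[3.7,-2.4]]); print(m)
c=(m[0]+m[2])/2; v=m[0]-m[1]; print(c,np.degrees(np.arctan2(v[1],v[0])))
a=np.arctan2(v[1],v[0]); X=np.array([np.cos(a),np.sin(a)]);Y=np.array([-X[1],X[0]])
P=np.array([-10,53.5])-c; print("post in blade",P@X,P@Y); t=np.array([-107.1,-6.7])-c; print("tool",t@X,t@Y)
E
```

```text
[[  -4.2  -12.3]
 [ -27.6   75.5]
 [-114.4   49.6]]
[-59.3   18.65] -75.07670642587907
post in blade -20.978545831785315 56.611952048871125
tool 12.185255418034226 -52.71605116468101
```

```bash
cat >> h.py <<'E'
def swing(rel,phis,z,f):
    """rel: tool minus post axis in blade frame; phis list of blade headings per row"""
    s=ctrl.sense(); pos=s["ee_pos"].copy(); hd=heading(s); rows=[]
    print("now b",w2b(pos).round(1),pos[2].round(1),"push",round((hd-BA)%360-180,1),"F",np.round(s["contact_force"],1),"t",s["clock"])
    for p in phis:
        a=np.radians(p); rel=np.array(rel,float)
        t=np.array([-10,53.5])+np.array([[np.cos(a),-np.sin(a)],[np.sin(a),np.cos(a)]])@rel
        w=np.r_[b2w(t),z]; d=w-pos; h=np.radians(hd)
        y=np.array([np.cos(h),np.sin(h),0]); zz=np.array([np.cos(h-np.pi/2),np.sin(h-np.pi/2),0])
        tgt=p+90+BA+180; dh=(tgt-hd+180)%360-180
        rows.append([round(-d[2]/30,2),round(d@y/30,2),round(d@zz/30,2),round(-dh/6,2),0,0,f]); pos=w; hd=tgt
    show(rows)
E
python3 - <<'E'
from h import *
swing((33,-108),np.linspace(-74,-50,8),40,20)
E
```

```text
now b [-107.1   -6.7] 40.6 push 13.7 F [1.1 1.5 0.7] t 7.3333
[[[0.02,-0.07,-0.06,-0.39,0,0,20],[-0,-0.07,-0.21,-0.57,0,0,20],[-0,-0.07,-0.21,-0.57,0,0,20],[-0,-0.07,-0.21,-0.57,0,0,20],[-0,-0.07,-0.21,-0.57,0,0,20],[-0,-0.07,-0.21,-0.57,0,0,20],[-0,-0.07,-0.21,-0.57,0,0,20],[-0,-0.07,-0.21,-0.57,0,0,20]]]
```

Request:
{"method": "apply_moves", "body": {
  "plan": [
    [[0.02, -0.12, -0.06, -0.39, 0, 0, 20], [0, -0.1, -0.2, -0.57, 0, 0, 20], [0, -0.1, -0.2, -0.57, 0, 0, 20], [0, -0.1, -0.2, -0.57, 0, 0, 20], [0, -0.1, -0.2, -0.57, 0, 0, 20]]
  ]
}}

```text
clock: 7.75
ee_pos: [603.7, 134.9, 41.8]
orientation: [0.489, 1.506, -0.463]
contact_force: [2.1, 3.6, -1.2]
gripper_width: 20.2
```

```bash
python3 - <<'E'
from h import *
im=ctrl.get_image("scene");cv2.imwrite("pics/s6.png",cv2.resize(im[140:320,110:370],None,fx=3,fy=3)[:,:,::-1])
swing((33,-108),np.linspace(-60,-50,3),40,20)
E
```

```text
now b [-86.6 -28.2] 41.4 push 30.3 F [ 2.1  5.8 -1.9] t 7.8
[[[0.05,0.03,-0.02,0.04,0,0,20],[-0,-0.11,-0.31,-0.83,0,0,20],[-0,-0.11,-0.31,-0.83,0,0,20]]]
```

View pics/s6.png

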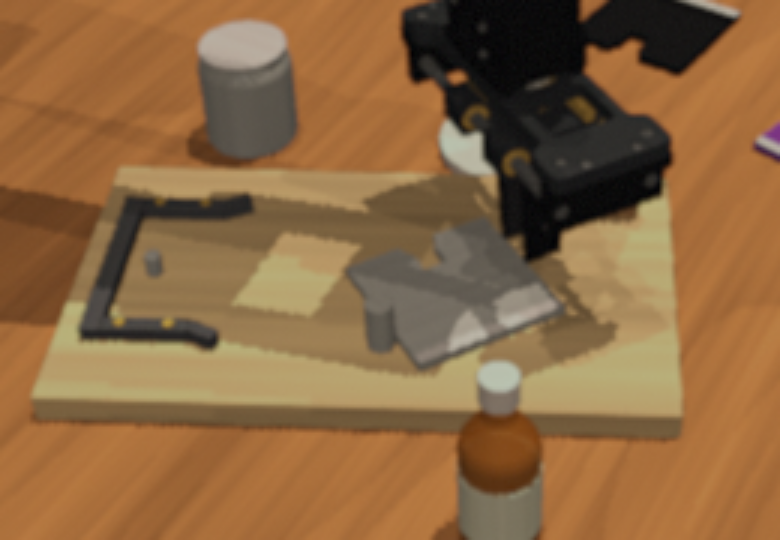

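```bash
cat >> h.py <<'E'
def blade_from(FL,BL,BR,corr=True):
    m=sc([FL,BL,BR],24)
    v=m[0]-m[1]; w=m[1]-m[2]; ang=np.degrees(np.arctan2(v[1],v[0])); ang2=np.degrees(np.arctan2(w[1],w[0]))-90
    c=(m[0]+m[2])/2-[2.,-0.5]; a=np.radians((ang+ang2)/2)
    X=np.array([np.cos(a),np.sin(a)]);Y=np.array([-X[1],X[0]])
    P=np.array([-10,53.5])-c; t=w2b(ctrl.sense()["ee_pos"])-c
    print("c",c.round(1),"ang",ang.round(1),ang2.round(1),"len",np.linalg.norm(v).round(1),np.linalg.norm(w).round(1),"post",(P@X).round(1),(P@Y).round(1),"tool",(t@X).round(1),(t@Y).round(1))
E
python3 - <<'E'
from h import *
blade_from((347,273),(419,362),(564,309))
E
```

```text
c [-48.4  16.4] ang -56.7 -60.0 len 83.7 87.7 post -11.4 52.1 tool 18.0 -55.9
```

Request:
{"method": "apply_moves", "body": {
  "plan": [
    [[-0.05, 0.4, 0, 0, 0, 0, 20], [-0.3, 0.4, 0, 0, 0, 0, 20], [-1, 0, 0, 0, 0, 0, 40], [-0.7, 0, 0, 0, 0, 0, 40], [0, 0, 0, 0, 0, 0, 40]]
  ]
}}

```text
clock: 8.22
ee_pos: [614.6, 156.4, 104.6]
orientation: [0.485, 1.516, -0.469]
contact_force: [1.5, 0.2, 0.3]
gripper_width: 34.6
```

```bash
python3 - <<'E'
from h import *
go((-95,74),115,-59,14,40,flip=False)
E
```

```text
now b [-106.6  -42.1] 104.6 push -149.9 F [1.5 0.2 0.3] t 8.2167
end [653.1  46.2 115.1] 146.0
[[[-0.02,-0.16,0.23,-1.08,0,0,40],[-0.03,-0.19,0.21,-1.08,0,0,40],[-0.02,-0.21,0.18,-1.08,0,0,40],[-0.03,-0.23,0.16,-1.08,0,0,40],[-0.02,-0.24,0.13,-1.08,0,0,40],[-0.03,-0.26,0.1,-1.08,0,0,40],[-0.02,-0.27,0.07,-1.08,0,0,40],[-0.03,-0.27,0.04,-1.08,0,0,40],[-0.02,-0.28,0.01,-1.08,0,0,40],[-0.03,-0.28,-0.02,-1.09,0,0,40],[-0.02,-0.27,-0.05,-1.08,0,0,40],[-0.03,-0.27,-0.08,-1.09,0,0,40]]]
[[[-0.02,-0.25,-0.11,-1.08,0,0,40],[-0.03,-0.24,-0.14,-1.09,0,0,40]]]
```

Request:
{"method": "apply_moves", "body": {
  "plan": [
    [[-0.1, -0.16, 0.23, -1, 0, 0, 40], [-0.1, -0.19, 0.21, -1, 0, 0, 40], [-0.1, -0.21, 0.18, -1, 0, 0, 40], [-0.1, -0.23, 0.16, -1, 0, 0, 40], [-0.1, -0.24, 0.13, -1, 0, 0, 40], [-0.1, -0.26, 0.1, -1, 0, 0, 40], [-0.1, -0.27, 0.07, -1, 0, 0, 40], [-0.1, -0.27, 0.04, -1, 0, 0, 40], [0, -0.28, 0.01, -1, 0, 0, 40], [0, -0.28, -0.02, -1, 0, 0, 40], [0, -0.27, -0.05, -1, 0, 0, 40], [0, -0.27, -0.08, -1, 0, 0, 40]]
  ]
}}

```text
clock: 9.22
ee_pos: [650.6, 60.8, 126.1]
orientation: [-0.55, 1.499, 0.556]
contact_force: [-0.1, -0.4, 1.2]
gripper_width: 39.7
```

```bash
python3 - <<'E'
from h import *
go((-95,74),115,-59,4,40,flip=False)
E
```

```text
now b [-98.8  59.7] 126.1 push -74.5 F [-0.1 -0.4  1.2] t 9.2167
end [653.2  46.2 115. ] 146.0
[[[0.09,-0.11,-0.06,-0.65,0,0,40],[0.09,-0.1,-0.07,-0.65,0,0,40],[0.1,-0.1,-0.08,-0.64,0,0,40],[0.09,-0.09,-0.08,-0.65,0,0,40]]]
```

Request:
{"method": "apply_moves", "body": {
  "plan": [
    [[0, -0.11, -0.06, -0.7, 0, 0, 40], [0, -0.1, -0.07, -0.7, 0, 0, 40], [0, -0.1, -0.08, -0.6, 0, 0, 40], [0, -0.06, -0.05, -0.3, 0, 0, 40], [0, 0, 0, 0, 0, 0, 40]]
  ]
}}

```text
clock: 9.63
ee_pos: [654.5, 45.3, 122.3]
orientation: [-0.745, 1.444, 0.751]
contact_force: [-0.7, 1.1, 1.0]
gripper_width: 40.0
```

```bash
python3 - <<'E'
from h import *
s=ctrl.sense()
im=ctrl.get_image("wrist");cv2.imwrite("pics/w3.png",im[:,:,::-1]); np.savez("w3.npz",im=im,ee_pos=s["ee_pos"],orientation=s["orientation"])
go((-92.5,70.3),40,-59,4,40,flip=False)
im=ctrl.get_image("scene");cv2.imwrite("pics/s7.png",cv2.resize(im[140:320,110:370],None,fx=3,fy=3)[:,:,::-1])
E
```

```text
now b [-95.8  75.2] 122.1 push -60.1 F [-0.7  0.7 -0.5] t 9.6833
end [649.3  48.7  39.9] 146.0
[[[0.68,0.05,-0,-0.05,0,0,40],[0.69,0.05,-0,-0.05,0,0,40],[0.68,0.05,-0.01,-0.04,0,0,40],[0.69,0.05,-0,-0.05,0,0,40]]]
```

View pics/w3.png

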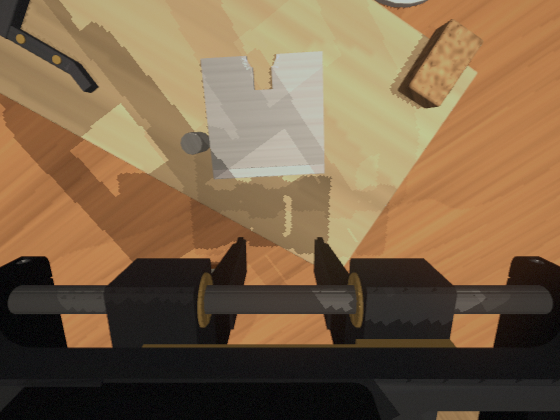

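View pics/s7.png

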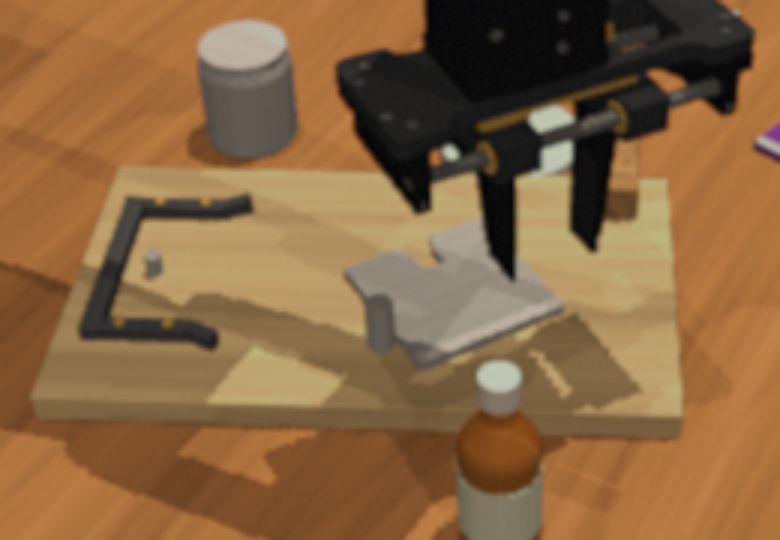

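```bash
cat >> h.py <<'E'
def wblade(f,FL,FR,BR,BL,post=None):
    d=np.load(f); s={"ee_pos":d["ee_pos"],"orientation":d["orientation"]}; cm=cam("wrist",s)
    m=np.array([w2b(q) for q in unproj(cm,[FL,FR,BR,BL],24)]); c=m.mean(0)
    v=(m[0]+m[1]-m[2]-m[3])/2; w=(m[0]+m[3]-m[1]-m[2])/2
    a1=np.degrees(np.arctan2(v[1],v[0])); a2=np.degrees(np.arctan2(w[1],w[0]))-90; a=np.radians((a1+a2)/2)
    X=np.array([np.cos(a),np.sin(a)]);Y=np.array([-X[1],X[0]])
    P=np.array([-10,53.5])-c; t=w2b(s["ee_pos"])-c
    print("c",c.round(1),"ang",a1.round(1),a2.round(1),"len",np.linalg.norm(v).round(1),np.linalg.norm(w).round(1),"post",(P@X).round(1),(P@Y).round(1),"tool",(t@X).round(1),(t@Y).round(1))
    if post is not None: print("post meas",w2b(unproj(cm,[post],48)[0]).round(1))
E
python3 - <<'E'
from h import *
wblade("w3.npz",(201,60),(322.5,52.5),(324.5,172.5),(214,179),(192,142.5))
E
```

```text
c [-46.9  12.1] ang -56.9 -56.7 len 88.4 89.6 post -14.5 53.5 tool -79.8 -6.3
post meas [-10.8  52.3]
```

```bash
cat >> h.py <<'E'
def swing2(rels,phis,z,f,pivot=(-10,53.5)):
    s=ctrl.sense(); pos=s["ee_pos"].copy(); hd=heading(s); rows=[]
    print("now b",w2b(pos).round(1),pos[2].round(1),"push",round((hd-BA+180)%360-180,1),"F",np.round(s["contact_force"],1),"t",s["clock"])
    for rel,p in zip(rels,phis):
        a=np.radians(p)
        t=np.array(pivot)+np.array([[np.cos(a),-np.sin(a)],[np.sin(a),np.cos(a)]])@np.array(rel,float)
        w=np.r_[b2w(t),z]; d=w-pos; h=np.radians(hd)
        y=np.array([np.cos(h),np.sin(h),0]); zz=np.array([np.cos(h-np.pi/2),np.sin(h-np.pi/2),0])
        dh=(p+BA-hd+180)%360-180
        rows.append([round(-d[2]/30,2),round(d@y/30,2),round(d@zz/30,2),round(-dh/6,2),0,0,f]); pos=w; hd=p+BA
    print("target b",t.round(1)); show(rows)
E
python3 - <<'E'
from h import *
go((-93.3,66.2),40,-57,5,40,flip=False)
E
```

```text
now b [-95.8  75. ] 122.3 push -60.1 F [ 0.2 -0.1  0.3] t 9.7333
end [648.4  52.5  40.1] 148.0
[[[0.55,0.06,0.02,-0.1,0,0,40],[0.55,0.06,0.01,-0.11,0,0,40],[0.55,0.06,0.02,-0.1,0,0,40],[0.55,0.06,0.02,-0.11,0,0,40],[0.54,0.05,0.01,-0.1,0,0,40]]]
```

Request:
{"method": "apply_moves", "body": {
  "plan": [
    [[0.6, 0.06, 0.02, -0.1, 0, 0, 40], [0.6, 0.06, 0.01, -0.12, 0, 0, 40], [0.6, 0.06, 0.02, -0.1, 0, 0, 40], [0.5, 0.06, 0.02, -0.1, 0, 0, 40], [0.25, 0.04, 0.01, -0.08, 0, 0, 40], [0, 0, 0, 0, 0, 0, 40], [0, 0, 0, 0, 0, 0, 40]]
  ]
}}

```text
clock: 10.32
ee_pos: [650.0, 54.5, 43.9]
orientation: [-0.783, 1.429, 0.787]
contact_force: [-0.2, -0.6, 0.4]
gripper_width: 39.9
```

```bash
python3 - <<'E'
from h import *
swing2([(-52,-63)],[-57],40.5,40)
E
```

```text
now b [-95.6  65.2] 43.9 push -57.3 F [-0.2 -0.6  0.4] t 10.3167
target b [-91.2  62.8]
[[[0.11,0.15,-0.08,-0.05,0,0,40]]]
```

Request:
{"method": "apply_moves", "body": {
  "plan": [
    [[0.12, 0, 0, 0, 0, 0, 40], [0, 0.05, -0.05, 0, 0, 0, 40], [0, 0.1, -0.03, 0, 0, 0, 40]]
  ]
}}

```text
clock: 10.57
ee_pos: [646.7, 54.9, 42.4]
orientation: [-0.784, 1.426, 0.784]
contact_force: [-0.3, -0.1, 0.2]
gripper_width: 39.9
```

```bash
python3 - <<'E'
from h import *
swing2([(-45,-63)]+[(-41,-63)]*7,[-57]+list(np.linspace(-57,-36,7)),40.5,40)
E
```

```text
now b [-92.8  63.4] 42.4 push -57.4 F [-0.3 -0.1  0.2] t 10.5667
target b [-80.2  26.6]
[[[0.06,0.28,-0.04,-0.06,0,0,40],[-0,0.13,0,-0,0,0,40],[-0,0.13,0.08,-0.58,0,0,40],[-0,0.13,0.08,-0.58,0,0,40],[-0,0.13,0.08,-0.58,0,0,40],[-0,0.13,0.08,-0.58,0,0,40],[-0,0.13,0.08,-0.58,0,0,40],[-0,0.13,0.08,-0.58,0,0,40]]]
```

Request:
{"method": "apply_moves", "body": {
  "plan": [
    [[0.07, 0.28, -0.04, -0.06, 0, 0, 40], [0, 0.13, 0, 0, 0, 0, 40], [0, 0.13, 0.08, -0.58, 0, 0, 40], [0, 0.13, 0.08, -0.58, 0, 0, 40], [0, 0.13, 0.08, -0.58, 0, 0, 40], [0, 0.13, 0.08, -0.58, 0, 0, 40]]
  ]
}}

```text
clock: 11.07
ee_pos: [626.1, 76.7, 44.1]
orientation: [-0.984, 1.332, 0.976]
contact_force: [-0.3, 0.4, -0.3]
gripper_width: 40.0
```

```bash
python3 - <<'E'
from h import *
s=ctrl.sense()
im=ctrl.get_image("wrist");cv2.imwrite("pics/w4.png",im[:,:,::-1]); np.savez("w4.npz",im=im,ee_pos=s["ee_pos"],orientation=s["orientation"])
swing2([(-41,-63)]*4,list(np.linspace(-43,-33,4)),40.5,40)
E
```

```text
now b [-83.   34.2] 44.0 push -42.4 F [0.4 0.8 0.4] t 11.1167
target b [-78.7  23. ]
[[[0.12,-0.02,-0.03,0.1,0,0,40],[-0,0.12,0.08,-0.56,0,0,40],[-0,0.12,0.08,-0.56,0,0,40],[-0,0.12,0.08,-0.56,0,0,40]]]
```

View pics/w4.png

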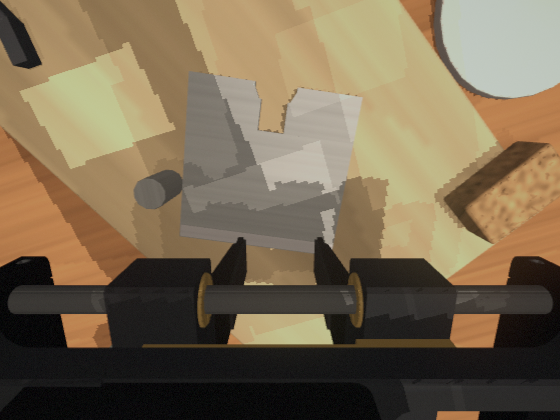

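```bash
python3 - <<'E'
from h import *
d=np.load("w4.npz"); s={"ee_pos":d["ee_pos"],"orientation":d["orientation"]}; cm=cam("wrist",s)
m=np.array([w2b(q) for q in unproj(cm,[(190,71),(362,97),(181,234)],24)]);print(m.round(1))
print("BR pred px from 4th",proj(cm,np.r_[b2w(m[1]+m[2]-m[0]),24]))
for a,b in((1,0),(2,0)):
    v=m[b]-m[a]; print(np.linalg.norm(v),np.degrees(np.arctan2(v[1],v[0])))
print("c",(m[1]+m[2])/2)
E
```

```text
[[ 20.7   0.7]
 [-47.9 -55.8]
 [-35.7  68.7]]
BR pred px from 4th [[331.16300035 253.56550542]]
88.84150584495944 39.50424197564837
88.31645391196079 -50.3341819622904
c [-41.78074791   6.42829425]
```

Request:
{"method": "apply_moves", "body": {
  "plan": [
    [[-0.03, -0.35, 0, 0.5, 0, 0, 40], [0, -0.3, 0, 0.5, 0, 0, 40], [0, 0, 0, 0, 0, 0, 40], [0.15, 0, 0, 0, 0, 0, 40], [0.05, 0, 0, 0, 0, 0, 40], [0, 0, 0, 0, 0, 0, 40]]
  ]
}}

```text
clock: 11.62
ee_pos: [642.5, 72.2, 40.0]
orientation: [-0.902, 1.37, 0.895]
contact_force: [-0.3, -0.9, 1.1]
gripper_width: 40.1
```

```bash
python3 - <<'E'
from h import *
c=np.array([-41.8,6.4]);a=np.radians(-50.4);X=np.array([np.cos(a),np.sin(a)]);Y=np.array([-X[1],X[0]])
P=np.array([-10,53.5])-c; print("post in blade",P@X,P@Y); t=w2b(ctrl.sense()["ee_pos"])-c; print("tool",t@X,t@Y)
swing2([(-41,-63)]*4,list(np.linspace(-47,-37,4)),40,40)
E
```

```text
post in blade -16.021090860731345 54.52499103743338
tool -65.25924999584736 -16.696753578108236
now b [-96.3  46. ] 40.0 push -48.7 F [-0.3 -0.9  1.1] t 11.6167
target b [-80.7  27.9]
[[[-0,0.41,-0.18,-0.28,0,0,40],[-0,0.12,0.08,-0.56,0,0,40],[-0,0.12,0.08,-0.56,0,0,40],[-0,0.12,0.08,-0.56,0,0,40]]]
```

Request:
{"method": "apply_moves", "body": {
  "plan": [
    [[0.02, 0.15, -0.08, -0.2, 0, 0, 40], [0.02, 0.15, -0.05, -0.2, 0, 0, 40], [0.02, 0.12, 0.04, -0.4, 0, 0, 40]]
  ]
}}

```text
clock: 11.87
ee_pos: [630.7, 74.8, 38.7]
orientation: [-0.971, 1.333, 0.959]
contact_force: [4.5, 2.2, 0.1]
gripper_width: 39.9
```

```bash
python3 - <<'E'
from h import *
swing2([(-39,-63)]*4,list(np.linspace(-47,-37,4)),40,40)
E
```

```text
now b [-86.7  38.7] 38.7 push -43.6 F [4.5 2.2 0.1] t 11.8667
target b [-79.1  26.7]
[[[-0.04,0.09,-0.1,0.57,0,0,40],[-0,0.12,0.07,-0.56,0,0,40],[-0,0.12,0.07,-0.56,0,0,40],[-0,0.12,0.07,-0.56,0,0,40]]]
```

Request:
{"method": "apply_moves", "body": {
  "plan": [
    [[-0.03, 0.12, 0.05, -0.4, 0, 0, 40], [0, 0.12, 0.07, -0.5, 0, 0, 40], [0, 0.12, 0.07, -0.5, 0, 0, 40]]
  ]
}}

```text
clock: 12.12
ee_pos: [621.8, 83.5, 40.1]
orientation: [-1.092, 1.267, 1.073]
contact_force: [1.9, 0.6, -1.7]
gripper_width: 40.1
```

```bash
python3 - <<'E'
from h import *
s=ctrl.sense()
im=ctrl.get_image("wrist");cv2.imwrite("pics/w5.png",im[:,:,::-1]); np.savez("w5.npz",im=im,ee_pos=s["ee_pos"],orientation=s["orientation"])
swing2([(-41,-63)]*4,list(np.linspace(-35,-20,4)),40.,40)
E
```

```text
now b [-81.8  26.2] 39.9 push -34.5 F [1.5 0.8 0.4] t 12.1667
target b [-70.1   8.3]
[[[-0,0.07,-0.02,0.09,0,0,40],[-0,0.19,0.11,-0.83,0,0,40],[-0,0.19,0.11,-0.83,0,0,40],[-0,0.19,0.11,-0.83,0,0,40]]]
```

View pics/w5.png

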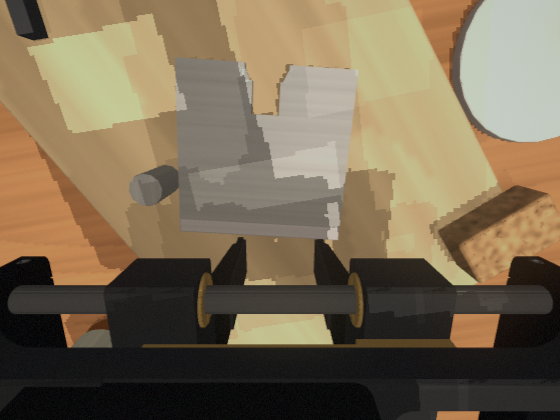

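```bash
python3 - <<'E'
from h import *
wblade("w5.npz",(176,58),(357.5,69),(338,239),(181,231))
E
```

```text
c [-30.2   1.1] ang -37.9 -37.7 len 89.4 89.0 post -16.2 53.8 tool -57.0 -11.5
```

```bash
python3 - <<'E'
from h import *
swing2([(-40.5,-64)]*5,list(np.linspace(-33,-18,5)),40.,40)
E
```

```text
now b [-81.8  26.2] 39.9 push -34.5 F [1.5 0.8 0.4] t 12.1667
target b [-68.3   5.1]
[[[-0,0.16,0.06,-0.25,0,0,40],[-0,0.14,0.08,-0.62,0,0,40],[-0,0.14,0.08,-0.62,0,0,40],[-0,0.14,0.08,-0.62,0,0,40],[-0,0.14,0.08,-0.62,0,0,40]]]
```

Request:
{"method": "apply_moves", "body": {
  "plan": [
    [[0, 0.14, 0.06, -0.3, 0, 0, 40], [0, 0.14, 0.08, -0.6, 0, 0, 40], [0.01, 0.14, 0.08, -0.6, 0, 0, 40]]
  ]
}}

```text
clock: 12.42
ee_pos: [609.9, 92.3, 40.3]
orientation: [-1.216, 1.192, 1.19]
contact_force: [2.8, 1.1, -0.4]
gripper_width: 39.7
```

```bash
python3 - <<'E'
from h import *
swing2([(-40.5,-64)]*5,list(np.linspace(-22,-8,5)),40.,40)
E
```

```text
now b [-75.3  14. ] 40.3 push -25.2 F [ 2.8  1.1 -0.4] t 12.4167
target b [-59.   -4.2]
[[[0.01,0.18,0.09,-0.53,0,0,40],[-0,0.13,0.08,-0.58,0,0,40],[-0,0.13,0.08,-0.58,0,0,40],[-0,0.13,0.08,-0.58,0,0,40],[-0,0.13,0.08,-0.58,0,0,40]]]
```

Request:
{"method": "apply_moves", "body": {
  "plan": [
    [[0.01, 0.16, 0.09, -0.5, 0, 0, 40], [0, 0.14, 0.08, -0.6, 0, 0, 40], [0.01, 0.14, 0.08, -0.6, 0, 0, 40]]
  ]
}}

```text
clock: 12.67
ee_pos: [597.0, 99.9, 40.4]
orientation: [-1.356, 1.094, 1.32]
contact_force: [2.0, 0.1, -0.4]
gripper_width: 40.0
```

```bash
python3 - <<'E'
from h import *
s=ctrl.sense()
im=ctrl.get_image("wrist");cv2.imwrite("pics/w6.png",im[:,:,::-1]); np.savez("w6.npz",im=im,ee_pos=s["ee_pos"],orientation=s["orientation"])
swing2([(-40.5,-64)]*5,list(np.linspace(-12,0,5)),40.,40)
E
```

```text
now b [-66.2   1.1] 40.3 push -14.4 F [1.7 0.2 0.7] t 12.7167
target b [-50.5 -10.5]
[[[0.01,0.12,0.03,-0.4,0,0,40],[-0,0.11,0.07,-0.5,0,0,40],[-0,0.11,0.07,-0.5,0,0,40],[-0,0.11,0.07,-0.5,0,0,40],[-0,0.11,0.07,-0.5,0,0,40]]]
```

View pics/w6.png

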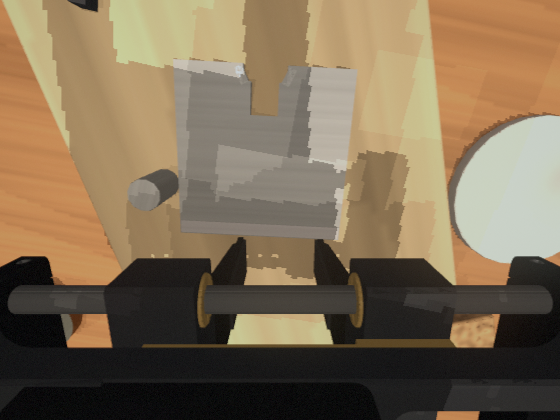

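```bash
python3 - <<'E'
from h import *
wblade("w6.npz",(174,60),(356.5,69),(341,241),(181,233))
E
```

```text
c [-10.  -4.] ang -16.8 -17.3 len 90.1 90.1 post -16.9 55.0 tool -56.0 -11.2
```

```bash
python3 - <<'E'
from h import *
swing2([(-40,-62)]*5,list(np.linspace(-12,1,5)),40.,40)
E
```

```text
now b [-66.2   1.1] 40.3 push -14.4 F [1.7 0.2 0.7] t 12.7167
target b [-48.9  -9.2]
[[[0.01,0.14,-0.04,-0.4,0,0,40],[-0,0.12,0.07,-0.54,0,0,40],[-0,0.12,0.07,-0.54,0,0,40],[-0,0.12,0.07,-0.54,0,0,40],[-0,0.12,0.07,-0.54,0,0,40]]]
```

Request:
{"method": "apply_moves", "body": {
  "plan": [
    [[0.01, 0.13, 0, -0.4, 0, 0, 40], [0, 0.12, 0.05, -0.5, 0, 0, 40], [0.01, 0.12, 0.06, -0.5, 0, 0, 40], [0, 0.12, 0.06, -0.5, 0, 0, 40]]
  ]
}}

```text
clock: 13.05
ee_pos: [582.0, 102.8, 40.8]
orientation: [-1.504, 0.974, 1.458]
contact_force: [1.4, 1.6, -2.3]
gripper_width: 40.0
```

```bash
python3 - <<'E'
from h import *
s=ctrl.sense()
im=ctrl.get_image("wrist");cv2.imwrite("pics/w7.png",im[:,:,::-1]); np.savez("w7.npz",im=im,ee_pos=s["ee_pos"],orientation=s["orientation"])
swing2([(-40.5,-62)]*3,list(np.linspace(0,0,3)),40.,40)
E
```

```text
now b [-53.7  -7.7] 40.6 push -2.8 F [1.2 1.2 0.8] t 13.1
target b [-50.5  -8.5]
[[[0.02,0.11,0.02,-0.46,0,0,40],[-0,0,0,-0,0,0,40],[-0,0,0,-0,0,0,40]]]
```

View pics/w7.png

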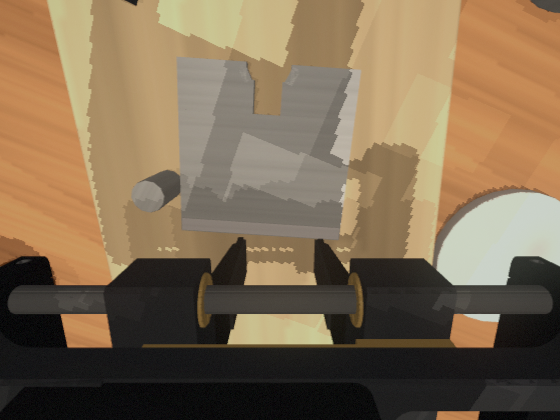

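```bash
python3 - <<'E'
from h import *
wblade("w7.npz",(177,57),(360,69),(341,238),(182,231),(151,196))
E
```

```text
c [ 3.2 -2.1] ang -6.1 -5.9 len 89.4 89.8 post -19.0 53.9 tool -56.8 -11.1
post meas [-9.9 51.1]
```

Request:
{"method": "apply_moves", "body": {
  "plan": [
    [[0.01, 0.12, 0.01, -0.25, 0, 0, 40], [0.01, 0.15, 0, -0.25, 0, 0, 40], [0.01, 0.15, 0, -0.1, 0, 0, 40], [0, 0.15, 0, 0, 0, 0, 40]]
  ]
}}

```text
clock: 13.43
ee_pos: [567.7, 98.7, 40.9]
orientation: [-1.545, 0.93, 1.493]
contact_force: [2.2, 1.6, -1.3]
gripper_width: 40.0
```

```bash
python3 - <<'E'
from h import *
s=ctrl.sense()
im=ctrl.get_image("wrist");cv2.imwrite("pics/w8.png",im[:,:,::-1]); np.savez("w8.npz",im=im,ee_pos=s["ee_pos"],orientation=s["orientation"])
go((42,-8),40,0,10,40,flip=False)
E
```

```text
now b [-38.7  -9.6] 40.7 push 0.4 F [1.6 2.2 1. ] t 13.4833
end [494.3  62.8  40.1] -155.0
[[[0,0.27,-0,0.01,0,0,40],[0,0.27,-0,0.01,0,0,40],[0,0.27,-0,0.01,0,0,40],[0,0.27,-0.01,0.01,0,0,40],[0,0.27,-0.01,0,0,0,40],[0,0.27,-0,0.01,0,0,40],[0.01,0.27,-0.01,0,0,0,40],[0,0.27,-0,0.01,0,0,40],[0.01,0.27,-0.01,0,0,0,40],[0,0.26,-0,0.01,0,0,40]]]
```

View pics/w8.png

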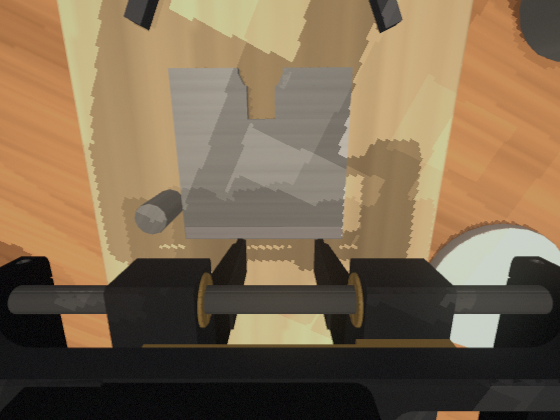

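```bash
python3 - <<'E'
from h import *
wblade("w8.npz",(168,69),(354,67),(341.5,238.5),(185,236.5),(151,218.5))
d=np.load("w8.npz"); s={"ee_pos":d["ee_pos"],"orientation":d["orientation"]}; cm=cam("wrist",s)
print([w2b(q).round(1) for q in unproj(cm,[(152,28),(384,31)],28)])
E
```

```text
c [15.4  0.4] ang 0.3 0.4 len 88.8 89.9 post -25.1 53.3 tool -55.1 -9.7
post meas [-9.7 52.5]
[array([75.7, 50. ]), array([ 75.2, -56.1])]
```

Request:
{"method": "apply_moves", "body": {
  "plan": [
    [[0.02, 0.15, 0, 0.03, 0, 0, 40], [0.01, 0.2, 0, 0.02, 0, 0, 40], [0, 0.2, 0, 0, 0, 0, 40], [0.01, 0.2, 0, 0, 0, 0, 40], [0, 0.2, 0, 0, 0, 0, 40], [0, 0.2, 0, 0, 0, 0, 40]]
  ]
}}

```text
clock: 13.98
ee_pos: [538.3, 83.5, 40.8]
orientation: [-1.542, 0.929, 1.477]
contact_force: [3.8, 2.4, 1.5]
gripper_width: 40.3
```

```bash
python3 - <<'E'
from h import *
s=ctrl.sense()
im=ctrl.get_image("wrist");cv2.imwrite("pics/w9.png",im[:,:,::-1]); np.savez("w9.npz",im=im,ee_pos=s["ee_pos"],orientation=s["orientation"])
go((42,-8),40,0,10,40,flip=False)
E
```

```text
now b [-5.5 -8.3] 40.5 push -0.2 F [1.8 0.3 1.9] t 14.0333
end [494.4  62.9  39.9] -155.0
[[[0,0.16,-0,-0,0,0,40],[0,0.16,-0,-0,0,0,40],[0,0.16,-0,-0,0,0,40],[0,0.16,-0,-0,0,0,40],[0,0.16,-0,-0.01,0,0,40],[0,0.16,-0,-0,0,0,40],[0,0.16,-0,-0.01,0,0,40],[0.01,0.15,-0.01,-0,0,0,40],[0,0.16,-0,-0.01,0,0,40],[0.01,0.15,-0,-0,0,0,40]]]
```

View pics/w9.png

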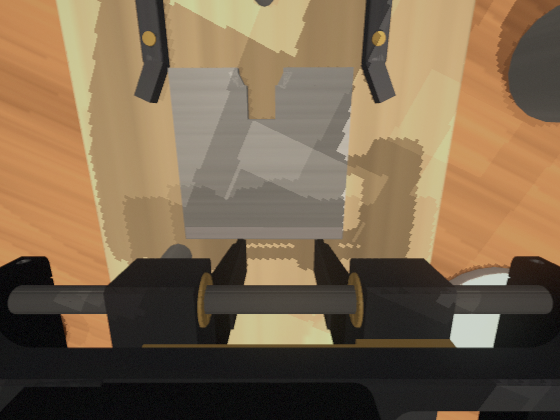

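Request:
{"method": "apply_moves", "body": {
  "plan": [
    [[0.01, 0.15, 0.01, 0, 0, 0, 40], [0.01, 0.15, 0.01, 0, 0, 0, 40], [0, 0.15, 0.01, 0, 0, 0, 40], [0.01, 0.15, 0.01, 0, 0, 0, 40]]
  ]
}}

```text
clock: 14.37
ee_pos: [521.7, 75.7, 40.5]
orientation: [-1.545, 0.928, 1.472]
contact_force: [4.4, 1.7, 3.1]
gripper_width: 40.3
```

```bash
python3 - <<'E'
from h import *
s=ctrl.sense()
im=ctrl.get_image("wrist");cv2.imwrite("pics/w10.png",im[:,:,::-1]); np.savez("w10.npz",im=im,ee_pos=s["ee_pos"],orientation=s["orientation"])
go((42,-8),40,0,6,40,flip=False)
E
```

```text
now b [12.5 -8.3] 40.4 push -0.2 F [3.4 1.4 3.4] t 14.4167
end [494.5  62.8  40.1] -155.0
[[[0,0.16,-0,-0.01,0,0,40],[0,0.16,-0,-0.01,0,0,40],[0,0.17,-0,-0,0,0,40],[0,0.16,-0,-0.01,0,0,40],[0.01,0.17,-0.01,-0,0,0,40],[0,0.16,-0,-0.01,0,0,40]]]
```

View pics/w10.png

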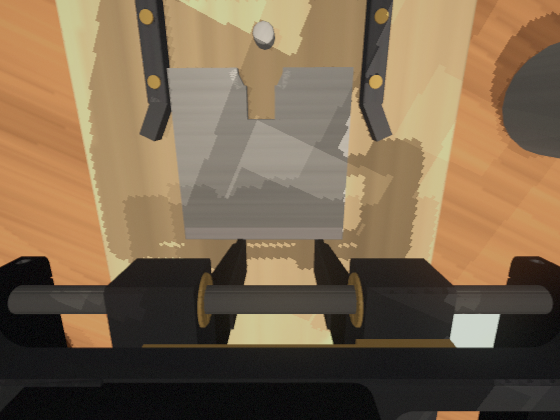

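Request:
{"method": "apply_moves", "body": {
  "plan": [
    [[0, 0.15, 0.01, 0, 0, 0, 40], [0, 0.15, 0.01, 0, 0, 0, 40], [0, 0.15, 0.01, 0, 0, 0, 40], [0, 0.12, 0, 0, 0, 0, 40]]
  ]
}}

```text
clock: 14.75
ee_pos: [505.3, 68.7, 40.4]
orientation: [-1.547, 0.926, 1.469]
contact_force: [3.9, 2.0, 1.6]
gripper_width: 39.9
```

```bash
python3 - <<'E'
from h import *
s=ctrl.sense()
im=ctrl.get_image("wrist");cv2.imwrite("pics/w11.png",im[:,:,::-1]); np.savez("w11.npz",im=im,ee_pos=s["ee_pos"],orientation=s["orientation"])
go((42,-8),40,0,6,40,flip=False)
E
```

```text
now b [30.1 -8.8] 40.3 push -0.2 F [2.9 1.2 3.9] t 14.8
end [494.3  62.6  40. ] -155.0
[[[0,0.07,-0,-0.01,0,0,40],[0,0.07,-0.01,-0.01,0,0,40],[0,0.06,-0,-0,0,0,40],[0,0.07,-0.01,-0.01,0,0,40],[0,0.06,-0,-0,0,0,40],[0.01,0.07,-0.01,-0.01,0,0,40]]]
```

View pics/w11.png

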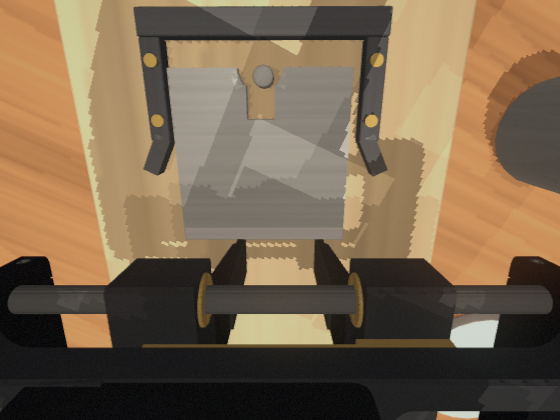

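Request:
{"method": "apply_moves", "body": {
  "plan": [
    [[0.01, 0.12, 0, 0, 0, 0, 40], [0.01, 0.12, 0, 0, 0, 0, 40], [0, 0.1, 0, 0, 0, 0, 40], [0, 0.08, 0, 0, 0, 0, 40]]
  ]
}}

```text
clock: 15.13
ee_pos: [494.5, 63.4, 40.4]
orientation: [-1.548, 0.923, 1.466]
contact_force: [3.6, 3.0, 2.6]
gripper_width: 40.3
```

```bash
python3 - <<'E'
from h import *
s=ctrl.sense()
im=ctrl.get_image("wrist");cv2.imwrite("pics/w12.png",im[:,:,::-1]); np.savez("w12.npz",im=im,ee_pos=s["ee_pos"],orientation=s["orientation"])
go((44,-8),40,0,6,40,flip=False)
E
```

```text
now b [41.9 -8.6] 40.3 push -0.3 F [3.2 2.6 3.3] t 15.1833
end [492.6  61.8  40. ] -155.0
[[[0,0.01,-0,-0.01,0,0,40],[0,0.01,-0,-0.01,0,0,40],[0,0.01,-0,-0.01,0,0,40],[0,0.01,-0.01,-0,0,0,40],[0,0.02,-0,-0.01,0,0,40],[0.01,0.01,-0.01,-0,0,0,40]]]
```

View pics/w12.png

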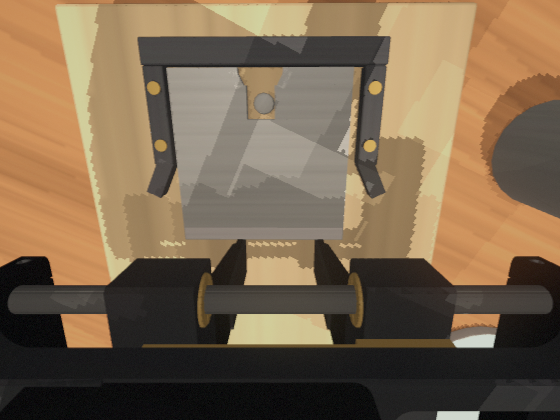

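Request:
{"method": "apply_moves", "body": {
  "plan": [
    [[0.01, 0.08, 0, 0, 0, 0, 40], [0, 0.1, 0, 0, 0, 0, 40], [0, 0.1, 0, 0, 0, 0, 40]]
  ]
}}

```text
clock: 15.43
ee_pos: [493.5, 62.5, 42.0]
orientation: [-1.552, 0.908, 1.447]
contact_force: [12.1, 7.9, -1.6]
gripper_width: 39.9
```

```bash
python3 - <<'E'
from h import *
go((44,-8),40,0,1,40,flip=False)
E
```

```text
now b [42.8 -8.2] 42.0 push -0.5 F [12.1  7.9 -1.6] t 15.4333
end [492.6  61.7  39.9] -155.0
[[[0.07,0.04,-0.01,-0.08,0,0,40]]]
```

Request:
{"method": "apply_moves", "body": {
  "plan": [
    [[0.05, 0.12, 0, 0, 0, 0, 40], [0, -0.3, 0, 0, 0, 0, 40], [-0.1, -0.5, 0, 0, 0, 0, 40], [-0.6, -0.6, 0, 0, 0, 0, 40], [-1, 0.3, 0, 0, 0, 0, 40], [-0.6, 0.3, 0, 0, 0, 0, 40], [0, 0, 0, 0, 0, 0, 40], [0, 0, 0, 0, 0, 0, 40]]
  ]
}}

```text
clock: 16.1
ee_pos: [494.9, 69.2, 100.7]
orientation: [-1.531, 0.933, 1.481]
contact_force: [-0.7, 0.0, -1.5]
gripper_width: 40.3
```

```bash
python3 - <<'E'
from h import *
s=ctrl.sense(); print(s["contact_force"],w2b(s["ee_pos"]))
im=ctrl.get_image("wrist");cv2.imwrite("pics/w13.png",im[:,:,::-1]); np.savez("w13.npz",im=im,ee_pos=s["ee_pos"],orientation=s["orientation"])
cv2.imwrite("pics/w13z.png",cv2.resize(im[50:250,140:400],None,fx=3,fy=3,interpolation=cv2.INTER_CUBIC)[:,:,::-1])
im=ctrl.get_image("scene");cv2.imwrite("pics/s13.png",cv2.resize(im[140:320,110:370],None,fx=3,fy=3)[:,:,::-1])
E
```

```text
[-0.68247711  0.01465168 -1.53003522] [ 38.75776737 -13.69923683]
```

View pics/w13.png

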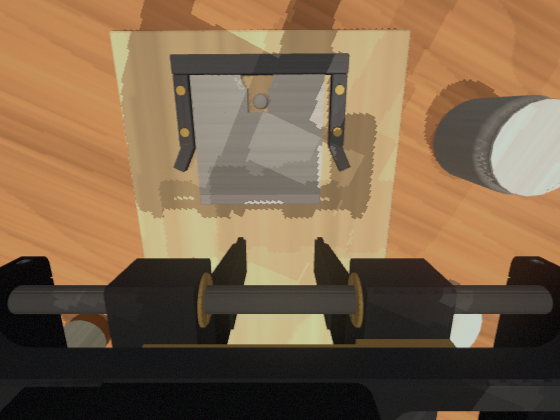

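View pics/w13z.png

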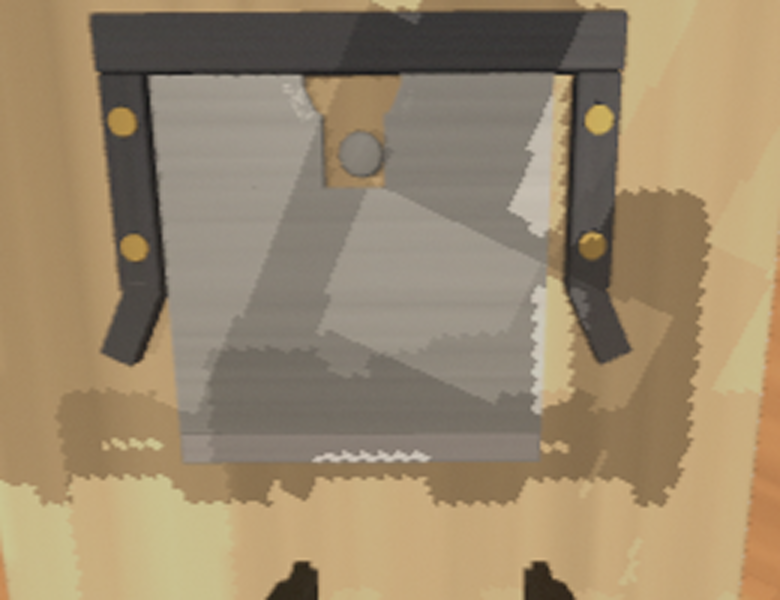

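View pics/s13.png

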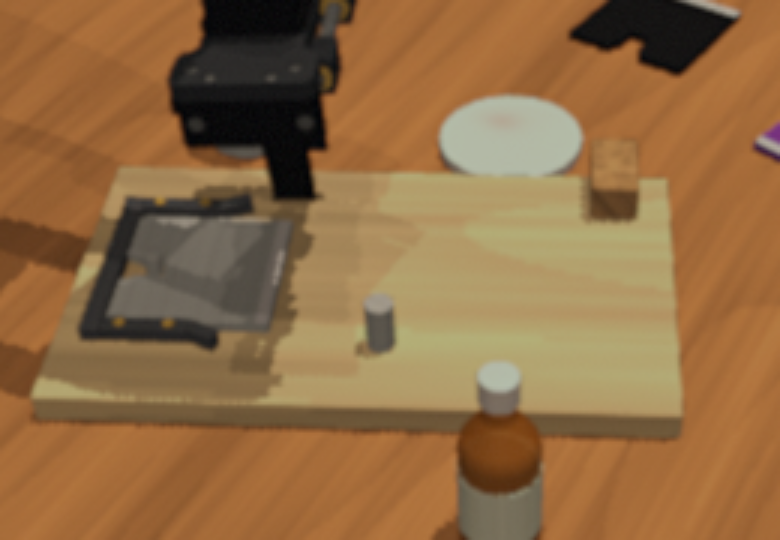

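```bash
python3 - <<'E'
from h import *
d=np.load("w13.npz"); s={"ee_pos":d["ee_pos"],"orientation":d["orientation"]}; cm=cam("wrist",s)
f=lambda p:(np.array(p,float)+.5)/3-.5+[140,50]
U=lambda p,z:w2b(unproj(cm,[f(p)],z)[0]).round(1)
print("FL",U((150,76),24),"FR",U((556,76),24),"BR",U((540,461),24),"BL",U((183,461),24))
print("pin",U((361,152),32),"stop top edge L,R",U((150,73),28),U((570,73),28))
print("notch walls",U((325,165),24),U((384,165),24),"end",U((354,187),24))
print("rail inner R",U((577,76),28),U((566,280),28),"L",U((147,76),28),U((165,285),28))
E
```

```text
FL [141.4  45.5] FR [140.7 -44.4] BR [ 51.7 -43.6] BL [52.4 46. ]
pin [124.9  -1.2] stop top edge L,R [141.6  44.4] [140.8 -46.8]
notch walls [122.5   7.5] [122.3  -5.9] end [117.6   1.1]
rail inner R [140.2 -48.4] [ 96.7 -47.7] L [141.   45.1] [96.3 45.4]
```

Request:
{"method": "apply_moves", "body": {
  "plan": [
    [[-1, 0, 0, 0, 0, 0, 40], [-1, -0.3, 0, 0, 0, 0, 40], [-1, -0.3, 0, 0, 0, 0, 40], [-0.5, 0, 0, 0, 0, 0, 40], [0, 0, 0, 0, 0, 0, 40], [0, 0, 0, 0, 0, 0, 40]]
  ]
}}

```text
clock: 16.7
ee_pos: [500.6, 74.6, 195.7]
orientation: [-1.515, 0.951, 1.505]
contact_force: [-0.3, 0.2, 0.1]
gripper_width: 39.2
```

```bash
python3 - <<'E'
from h import *
s=ctrl.sense(); print(s["contact_force"],s["ee_pos"],s["clock"])
cm=cam("scene"); im=ctrl.get_image("scene")
for t,z in [("tin",35),("oil",55),("coaster",9),("sander",42)]:
    for d in ctrl.silhouettes(t,"scene")[:1]:
        print(t,round(d["conf"],2),np.round(d["rect"],1),np.round(unproj(cm,[d["rect"][:2]],z)[0],0))
cv2.imwrite("pics/s14.png",im[:,:,::-1])
im=ctrl.get_image("wrist");cv2.imwrite("pics/w14.png",im[:,:,::-1])
E
```

```text
[-0.33615302  0.19427187  0.14684667] [500.6485476   74.59595405 195.6757333 ] 16.7
tin 0.59 [189.4 167.9  33.6  45.6] [372. 181.  35.]
oil 0.91 [276.8 296.6  27.8  69.5] [681. -52.  55.]
sander 0.63 [315.  200.2  20.8  22.6] [634. 188.  42.]
```

View pics/w14.png

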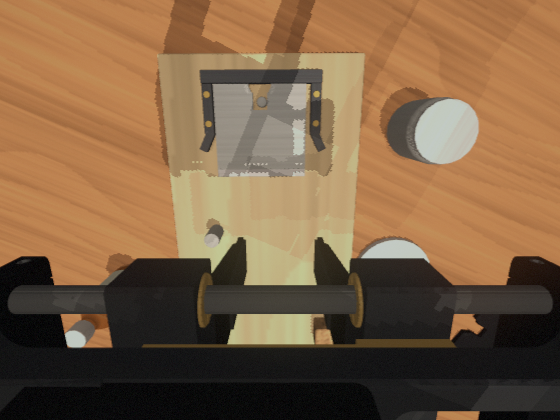

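View pics/s14.png

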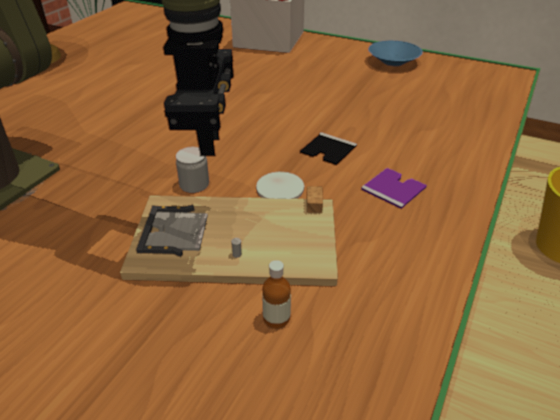

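The wrist view shows the blade seated between the rails, with the pin at about (262,102) inside the notch and the front edge on the stop. The scene view shows the tin, bottle, coaster and cork block in the same pixels as at the start. I'm handing the job in.

```bash
python3 - <<'E'
from station import ctrl
print(ctrl.finish_job())
E
```

```text
the job is handed in; nothing more can be done
None
```

The blade is home and the job is handed in at about 17 s of the 61 s allowed. It was pushed flat along the board onto the corner post, then swung about 83° counter-clockwise round it. From there it was slid into the holder until the push force rose to about 14 N against the stop.

**Last checks:**
- **Fit:** the pin is inside the notch, the front edge is flush with the stop to within about 0.3 mm, and the blade is square to the stop to within about 0.5°.
- **Sideways position:** the blade sits about 2 mm left of the middle line, which uses up the play in the notch and rails. I left it there because nudging it could have turned it.
- **Bystanders:** the tin, bottle, coaster and cork block look unmoved in the picture. The last detection pass missed the coaster, and the tin read 7 mm off with the gripper close beside it in view.
- **Robot:** the arm is clear with near-zero force.

**What went wrong on the way:**
- Twice the fingertips rode just above the blade, at the start and during the swing. I backed off, lowered them and pushed again.
- My first swing, pushing on the blade's right side, slipped along the post. I finished the swing by pushing from the back edge, with the blade against or within about 2 mm of the post.

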